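# Batch-code the stockroom bottles and jars

### The arm

A 6-joint arm with a two-finger parallel gripper is mounted at the origin on the work surface. World frame = base frame: x ahead of the robot, y to its left, z up, the work surface at z = 0. Lengths are in m, angles in rad, forces in N, time in s.
With the tool pointing down it reaches from about 0.35 to 0.925 m from the base axis. Payload 6.4 kg.
Tool frame: the origin (TCP) lies between the finger pads; the fingertips stand 22 mm ahead of it and the grasp point (between the pads) lies 3 mm ahead of it; z points along the fingers, y is the line along which they close (so a half turn about z gives the same grasp; the last joint's range is limited). The gripper opens to 85 mm and grips with 20 to 120 N. Pads are 22 mm wide; open, the fingers measure 114 mm over their backs; the gripper's body (76 mm by 85 mm) begins 54 mm behind the grasp point. The pads swing forward as they close: fully open they stand 13 mm farther back than shut.
Start: joints at [1.109, 0.245, 1.558, -0, 1.339, -0.174], TCP at [0.184, 0.623, 0.253] pointing down, gripper open.
Joint ranges: [-3.13, 3.13], [-1.02, 2.26], [0.13, 2.54], [-0.95, 4.09], [0.21, 2.88], [-2.74, 2.74]. Speed limits (rad/s): [2.57, 2.57, 3.14, 3.14, 3.14, 3.14].

### API

Orientations are given as a unit quaternion [w, x, y, z].
In Python, from bench import get_obs, snapshot, get_calibration, finish_job gives the robot as it stands. The module is installed in compiled form; this text tells all that it offers.
- The arm moves only by the tool step_arm, never from a script. Its argument "rows" is a list of rows, each an object with "offset": the shift along the tool's x, y, z in mm, a list of three; "twist": the turn about the tool's z in degrees; "gripper": the gripper's target within -1 to 1 (shut at 1, half-way at 0, fully open at -1). A call has 1 to 20 rows; each row shifts and turns the commanded pose from where the row before left it, along the tool's axes as they then stand; what a row does not reach is not made up. A row lasts 1/12 s, in which the tool goes at most 41.7 mm and 7.16 degrees, less where a joint would pass 70% of its speed; a pose out of reach is approached as far as the arm can. A call is refused whole if a number of a shift passes 41.7 or a number of a turn 7.16, either way. A call with a gripper value outside its range is refused whole. The fingers move at their own pace and stop on an object; the grip force is fixed at half the most. Time passes only in rows, so rows that do not move let the fingers close. It gives the time, the measured TCP pose, the force, the opening and the grip force at its end, in the units of the state.
- get_obs(): the state, without advancing time (a new reading comes with each control period).
- snapshot(name): name is "side" or "top" or "wrist"; returns the picture (420x560x3 uint8, red, green, blue); there is no depth.
- get_calibration(name): a dict with "camera_matrix" (3x3 intrinsics, pixels), "rvec" (rotation vector, rad) and "tvec" (3), from world to camera coordinates, as OpenCV has them. Camera axes: x right, y down, z forward; pixel columns grow to the right and rows downward; lengths in m; the calibration is good to about 2 mm. A picture is of the moment at which its call begins: read the wrist's pose just before it. get_calibration takes no time and is no camera call; for the wrist camera it gives the pose at the moment of the call.
- finish_job(): hands the job in; it is judged then, once.
The state is a dict: "clock": time; "joint_pos": joint angles; "joint_vel": joint speeds; "effort": joint torques, N m; "tcp_pos": TCP position; "orientation": TCP orientation; "wrist_force": force on the tool from outside, world axes, zero at the start; "moment": the same for the moment, N m; "finger_gap": finger opening in m; "grip_force": force on a finger pad.
Only numpy, scipy, OpenCV 4.12 (cv2) and the standard library are available. Lean on these libraries where they do the work, as an engineer would, in place of code of your own. Each camera call takes 0.05 s, during which the arm holds its last target. There are 200 camera calls.

### The job

Code the bases of the stock standing on the mat: click the coder's dial to 3 and press each tall bottle in turn, nearest the robot first, upright and centred onto the sprung pad until it is fully down; then click the dial on to 5 and do the same with the squat jars, again nearest first. Stand every coded bottle and jar upright in the carton tray (each straight after its press, or later), click the dial back to OFF when the last one has been pressed, and leave the other goods alone.

Things in the scene. Friction and masses are not known exactly. Their poses are not given: they have to be found in the camera images.
- dial (a joint): detented rotary switch on the right of the coder. rad, 0 at OFF, growing clockwise seen from above; a click every 0.5236 rad (30 degrees), so setting k reads 0.5236 k; settings 0 (OFF) to 6, stops at both ends. About 0.12 N m passes a click; let go, it pulls itself into the nearest setting. At the start it stands at 0, 1 or 2.
- dial_grip (a point): on the dial's vertical axis, at the height to grip (77 mm). The dial is a black 60 mm disc with a bar handle 57 long, 14 thick, 32 mm tall, from 25 mm below this point to 7 above. Turns with the dial: the bar runs along x, its white pointer line at the -x end. At OFF the pointer is towards the robot (coder's -x), at the round mark; ticks 1 to 6 follow clockwise.
- pad (a joint): travel of the sprung stamping pad on the left of the coder: 0 up, 0.012 m fully depressed; it takes 3.6 N to start it and 12 N to bring it fully down, and springs back when released
- pad_down (a point): fixed point: the place of the centre of the pad's upper face when the pad is fully depressed, 56 mm above the work surface. The pad is a flat black rubber disc 80 mm across; its face stands 12 mm above this point when up (68 mm over the work surface)
- coder: base coder, a white machine bolted to the work surface, 150 mm along its x, 250 mm along its y, housing 40 mm high; origin at the centre of its underside, z up, its front (-x) facing the robot give or take its yaw. The pad is at y = +68 mm, the dial's axis at y = -62 mm in its frame
- mat: flat cork mat 290 mm (its x) by 220 mm (its y), 1 mm thin and offering no obstacle, on which the bottles and jars stand at the start; origin at its centre. Left or right of the coder
- tray: shallow open cardboard carton tray, fixed, 300 mm (its x) by 220 mm (its y), 26 mm high, walls 5 mm, floor 5 mm thick; origin at the centre of its underside. On the other side of the coder from the mat
- bottle1: tall amber bottle, 150 mm high: body 60 mm across up to 85 mm, narrowing to a 26 mm neck at 106 mm, black cap 34 mm across from 120 to 150 mm; 0.25 kg give or take. Origin at the centre of its underside, z up. May be absent; at the start the bottles stand in a row running away from the robot, and this one is nearest the robot (smallest x)
- bottle2: tall amber bottle, 150 mm high: body 60 mm across up to 85 mm, narrowing to a 26 mm neck at 106 mm, black cap 34 mm across from 120 to 150 mm; 0.25 kg give or take. Origin at the centre of its underside, z up. May be absent; at the start the bottles stand in a row running away from the robot, and this one is in the middle of the row
- bottle3: tall amber bottle, 150 mm high: body 60 mm across up to 85 mm, narrowing to a 26 mm neck at 106 mm, black cap 34 mm across from 120 to 150 mm; 0.25 kg give or take. Origin at the centre of its underside, z up. May be absent; at the start the bottles stand in a row running away from the robot, and this one is farthest from the robot (largest x)
- jar1: squat amber jar, 58 mm across and 78 mm high with a black lid (55 to 78 mm) as wide as the body; 0.2 kg give or take. Origin at the centre of its underside, z up. May be absent; at the start the jars stand in a row beside the bottles, and this one is the nearer to the robot
- jar2: squat amber jar, 58 mm across and 78 mm high with a black lid (55 to 78 mm) as wide as the body; 0.2 kg give or take. Origin at the centre of its underside, z up. May be absent; at the start the jars stand in a row beside the bottles, and this one is the farther from the robot
- vase: bystander: empty glass vase 70 mm across, 150 mm high, beyond the coder; leave alone. Origin at the centre of its underside
- carton: bystander: white carton 90 x 140 x 60 mm, beyond the coder; leave alone. Origin at the centre of its underside
- notebook: bystander: blue stock book 120 x 180 x 18 mm, lying flat beyond the coder; leave alone. Origin at the centre of its underside
There are look-alikes about, which are no part of the job. What is shaped like the bottle3 but purple is not meant.

How it is judged:
On the way, in this order (a step that is already met when the one before it is completed fails the run):
1. the dial stands at setting 3 and is still (value of joint dial between 1.4208 and 1.7208 rad and velocity of joint dial between -0.1 and 0.1 rad/s), for 0.3 s.
2. bottle1 pressed upright onto the pad until fully down (horizontal distance between bottle1 and pad_down below 0.022 m and z of bottle1 in the frame of pad_down below 0.002 m and angle between bottle1's own z axis and vertical below 0.17 rad), for 0.1 s.
3. bottle2 pressed upright onto the pad until fully down (horizontal distance between bottle2 and pad_down below 0.022 m and z of bottle2 in the frame of pad_down below 0.002 m and angle between bottle2's own z axis and vertical below 0.17 rad), for 0.1 s.
4. bottle3 pressed upright onto the pad until fully down (horizontal distance between bottle3 and pad_down below 0.022 m and z of bottle3 in the frame of pad_down below 0.002 m and angle between bottle3's own z axis and vertical below 0.17 rad), for 0.1 s.
5. the dial stands at setting 5 and is still (value of joint dial between 2.468 and 2.768 rad and velocity of joint dial between -0.1 and 0.1 rad/s), for 0.3 s.
6. jar1 pressed upright onto the pad until fully down (horizontal distance between jar1 and pad_down below 0.022 m and z of jar1 in the frame of pad_down below 0.002 m and angle between jar1's own z axis and vertical below 0.17 rad), for 0.1 s.
7. jar2 pressed upright onto the pad until fully down (horizontal distance between jar2 and pad_down below 0.022 m and z of jar2 in the frame of pad_down below 0.002 m and angle between jar2's own z axis and vertical below 0.17 rad), for 0.1 s.
8. the dial is back at OFF and still (value of joint dial below 0.15 rad and velocity of joint dial between -0.1 and 0.1 rad/s), for 0.3 s.
At the end, for the whole second after the job is handed in: Dial within 0.15 rad of OFF, pad sprung back up (under 3 mm), and every bottle and jar that is present standing upright (within 0.15 rad) on the floor of the carton tray, inside its walls, at rest (value of joint dial below 0.15 rad and value of joint pad below 0.003 m and x of bottle1 in the frame of tray between -0.145 and 0.145 m and y of bottle1 in the frame of tray between -0.105 and 0.105 m and z of each of bottle1, bottle2, bottle3, jar1, jar2 in the frame of tray below 0.012 m and angle between each of bottle1, bottle2, bottle3, jar1, jar2's own z axis and vertical below 0.15 rad and linear speed of each of bottle1, bottle2, bottle3, jar1, jar2 below 0.03 m/s and x of bottle2 in the frame of tray between -0.145 and 0.145 m and y of bottle2 in the frame of tray between -0.105 and 0.105 m and x of bottle3 in the frame of tray between -0.145 and 0.145 m and y of bottle3 in the frame of tray between -0.105 and 0.105 m and x of jar1 in the frame of tray between -0.145 and 0.145 m and y of jar1 in the frame of tray between -0.105 and 0.105 m and x of jar2 in the frame of tray between -0.145 and 0.145 m and y of jar2 in the frame of tray between -0.105 and 0.105 m); the robot touches nothing.
It fails at once if the vase is shifted by more than 30 mm (distance of vase from where it was at the start of the episode above 0.03 m).
It fails at once if the carton is shifted by more than 30 mm (distance of carton from where it was at the start of the episode above 0.03 m).
It fails at once if the notebook is shifted by more than 30 mm (distance of notebook from where it was at the start of the episode above 0.03 m).
It fails at once if the pad is pressed fully down while the dial stands at neither 3 nor 5 (value of joint pad above 0.0105 m and not (value of joint dial between 1.4208 and 1.7208 rad or value of joint dial between 2.468 and 2.768 rad)).
Of bottle1, bottle2, bottle3 only 1 to 3 are there at a start; the rules pass over those that are not, and their reading is None.
Of jar1, jar2 only 1 to 2 are there at a start; the rules pass over those that are not, and their reading is None.
At some moment in a run one of jar1, jar2 may be knocked a few centimetres aside while the robot is not near it.
It also fails if it takes over 210 s, if anything falls off the work surface, if the arm or the gripper's body presses on something with over 40 N, if the wrist force passes 120 N, or if a joint passes its speed limit or range.

## Working session

There is one attempt and no reset: what is moved stays moved. The work goes in short steps, Python scripts to look and compute and a tool call to move; the robot and the scene stay as the last step left them, time stands still between calls to the robot, and variables do not carry over. Pictures are saved under pics/ and viewed, at most 14 in all, crops included, and the job is handed in when it is done.

Besides the shell and the picture viewer there is one more tool, called after ">>>" as name(argument=value, ...), one argument or row to a line, values as JSON. step_arm: Moves the arm, as the interface text tells. Its arguments: {"type":"object","properties":{"rows":{"type":"array"}},"required":["rows"]}

```bash
mkdir -p pics; cat > h.py <<'E'
import numpy as np, cv2
from bench import get_obs, snapshot, get_calibration, finish_job
def cal(n):
    c=get_calibration(n);K=np.array(c["camera_matrix"]);R=cv2.Rodrigues(np.array(c["rvec"],float))[0];t=np.array(c["tvec"],float).ravel();return K,R,t
def ray(c,u,v,z):
    K,R,t=c;d=R.T@np.linalg.inv(K)@np.array([u,v,1.]);o=-R.T@t;return (o+d*(z-o[2])/d[2])[:3]
def proj(c,p):
    K,R,t=c;q=K@(R@np.array(p,float)+t);return q[:2]/q[2]
def shot(n,f):
    c=cal(n);im=np.array(snapshot(n));cv2.imwrite('pics/'+f,im[:,:,::-1]);return c,im
E
python3 - <<'E'
from h import *
print(get_obs())
for n in ("top","side"):
    c,im=shot(n,n+"0.png");print(n,-c[1].T@c[2],c[1][2])
E
```

```text
{'clock': 0.0, 'joint_pos': array([ 1.10887488e+00,  2.45798892e-01,  1.55902774e+00, -2.72774243e-05,
        1.33868419e+00, -1.74123316e-01]), 'joint_vel': array([-0.00073917, -0.000656  ,  0.00164093, -0.00144004, -0.00023567,
        0.00092768]), 'effort': array([-4.43544477e-04, -4.29538071e+01, -3.26110446e+01, -2.87244138e-04,
        5.63273541e-03,  3.26348101e-06]), 'tcp_pos': array([0.18427736, 0.62279075, 0.25218261]), 'orientation': array([-2.87289581e-04,  1.43399775e-01,  9.89664380e-01, -9.15138792e-04]), 'wrist_force': array([ 0.96646415,  0.15472783, -0.49477527]), 'moment': array([ 0.07036852,  0.03657086, -0.06484188]), 'grip_force': 0.0, 'finger_gap': 0.08536518766450993}
top [0.50381719 0.00680176 1.4468328 ] [ 0.06704475  0.00743816 -0.99772224]
side [ 0.11641344 -0.46263732  0.88153774] [ 0.45664292  0.45320067 -0.7655628 ]
```

View pics/top0.png

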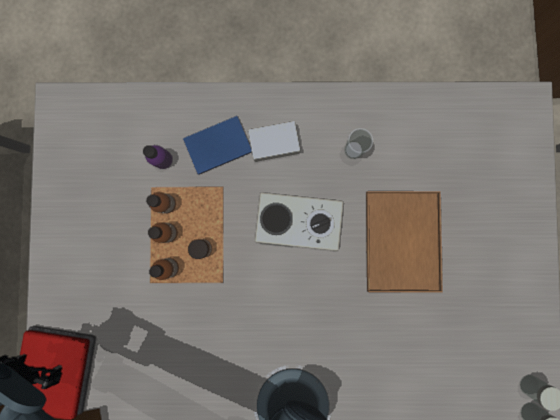

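View pics/side0.png

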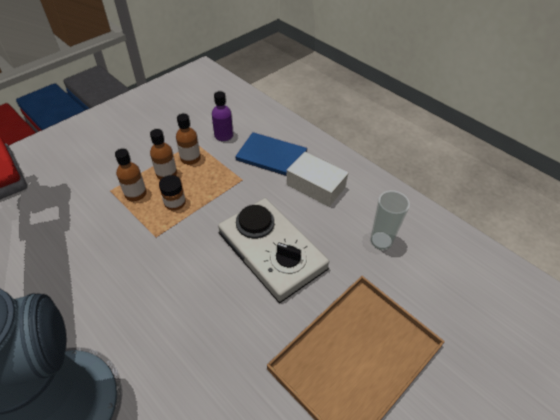

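The top view shows three amber bottles (caps ~(154,201), (154,232), (156,269)), one jar (200,248), pad (276,218), dial (320,223), the tray on the right (366-440, 191-291), and a purple decoy (152,152). Next I measure these.

```bash
cat > m.py <<'E'
from h import *
c=cal("top");im=cv2.imread('pics/top0.png')
hsv=cv2.cvtColor(im,cv2.COLOR_BGR2HSV);g=im.max(2)
def cont(m,x0,y0,x1,y1,amin=40):
    mm=np.zeros_like(m);mm[y0:y1,x0:x1]=m[y0:y1,x0:x1]
    return [k for k in cv2.findContours(mm,cv2.RETR_EXTERNAL,cv2.CHAIN_APPROX_NONE)[0] if cv2.contourArea(k)>amin]
dark=((g<50)*255).astype(np.uint8)
for k in cont(dark,140,180,345,290):
    (u,v),r=cv2.minEnclosingCircle(k);print('dark',np.round((u,v,r,cv2.contourArea(k)),1),[np.round(ray(c,u,v,z)[:2],3) for z in (.15,.078,.068)])
def rect(m,box,z):
    k=max(cont(m,*box),key=cv2.contourArea);b=cv2.boxPoints(cv2.minAreaRect(k))
    P=np.array([ray(c,u,v,z)[:2] for u,v in b]);e=[P[1]-P[0],P[2]-P[1]]
    print('centre',P.mean(0).round(4),[(np.linalg.norm(x).round(3),np.degrees(np.arctan2(x[1],x[0])).round(1)) for x in e])
wh=((hsv[...,1]<40)&(g>170)).astype(np.uint8)*255
rect(cv2.morphologyEx(wh,cv2.MORPH_CLOSE,np.ones((3,3))),(245,180,355,260),.04)
br=((hsv[...,1]>70)&(g>60)).astype(np.uint8)*255
rect(br,(355,180,455,300),.026); rect(br,(140,180,230,290),.001)
s=cv2.imread('pics/side0.png')
a=cv2.resize(im[185:260,245:350],None,fx=5,fy=5,interpolation=2);b=cv2.resize(s[195:300,215:330],(411,375),interpolation=2)
cv2.imwrite('pics/d.png',np.hstack([a[:, 140:],b]))
E
python3 m.py
```

```text
dark [156.5 271.    6.8 109.5] [array([0.403, 0.37 ]), array([0.398, 0.39 ]), array([0.397, 0.393])]
dark [275.8 218.4  13.3 498. ] [array([0.546, 0.047]), array([0.548, 0.05 ]), array([0.548, 0.05 ])]
centre [ 0.5062 -0.0532] [(np.float64(0.155), np.float64(-42.9)), (np.float64(0.081), np.float64(-133.0))]
centre [ 0.4841 -0.3276] [(np.float64(0.224), np.float64(-90.0)), (np.float64(0.295), np.float64(178.8))]
centre [0.5025 0.3242] [(np.float64(0.22), np.float64(-90.0)), (np.float64(0.287), np.float64(-179.4))]
```

View pics/d.png

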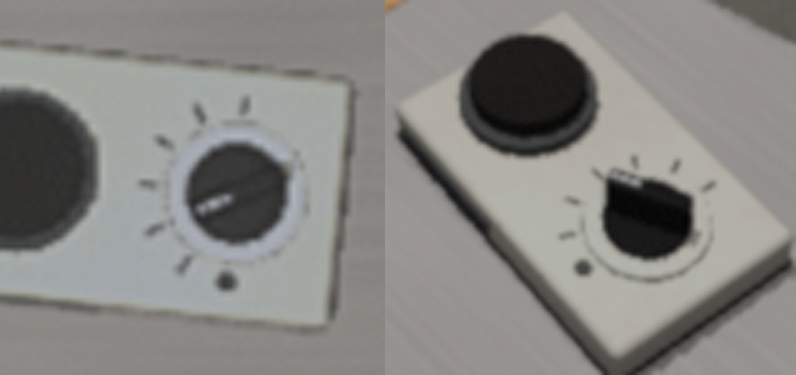

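The crop shows the pointer at tick 2 (of OFF dot, 1, 2, …), so one clockwise click is needed. I still need the caps, the jar lid and the dial axis.

```bash
cat >> m.py <<'E'
print('----')
for T in (60,70):
  dark=((g<T)*255).astype(np.uint8)
  for k in cont(dark,140,180,345,290,30):
    (u,v),r=cv2.minEnclosingCircle(k);x,y,w,hh=cv2.boundingRect(k);print(T,np.round((u,v,r,cv2.contourArea(k)),1),(x,y,w,hh),[np.round(ray(c,u,v,z)[:2],3) for z in (.15,.078,.068)])
print('dial',ray(c,320.2,223.4,.07)[:2],ray(c,320.2,223.4,.052)[:2])
A=ray(c,245+(140)/5,185+42/5,.04);B=ray(c,245+(140+352)/5,185+80/5,.04);print('edge yaw',np.degrees(np.arctan2(-(A-B)[0],(A-B)[1])))
a=cv2.resize(im[180:290,140:235],None,fx=5,fy=5,interpolation=2);cv2.imwrite('pics/b.png',a)
E
python3 m.py | sed '1,/----/d'
```

```text
60 [156.5 271.    7.2 117.5] (150, 265, 14, 12) [array([0.403, 0.37 ]), array([0.398, 0.39 ]), array([0.397, 0.393])]
60 [198.5 248.5  10.5 286.5] (189, 240, 21, 19) [array([0.464, 0.257]), array([0.462, 0.271]), array([0.461, 0.273])]
60 [154.7 232.3   6.8 115.5] (148, 227, 14, 12) [array([0.508, 0.377]), array([0.508, 0.397]), array([0.508, 0.4  ])]
60 [320.1 223.2   9.4 215.5] (311, 214, 19, 19) [array([ 0.533, -0.073]), array([ 0.534, -0.078]), array([ 0.535, -0.078])]
60 [275.9 218.2  14.  566. ] (262, 205, 28, 28) [array([0.546, 0.047]), array([0.549, 0.049]), array([0.549, 0.05 ])]
60 [153.5 200.5   7.  115. ] (147, 195, 14, 12) [array([0.594, 0.382]), array([0.599, 0.403]), array([0.6  , 0.405])]
70 [156.5 271.    7.2 128.5] (150, 264, 14, 14) [array([0.403, 0.37 ]), array([0.398, 0.39 ]), array([0.397, 0.393])]
70 [168.5 267.4   9.6 113.5] (164, 259, 15, 19) [array([0.413, 0.337]), array([0.408, 0.356]), array([0.407, 0.358])]
70 [199.1 248.2  11.2 312. ] (188, 240, 23, 19) [array([0.465, 0.255]), array([0.463, 0.269]), array([0.462, 0.271])]
70 [155.  232.5   7.2 127.5] (148, 226, 15, 13) [array([0.507, 0.376]), array([0.507, 0.396]), array([0.507, 0.399])]
70 [168.5 232.5   9.2  68.5] (165, 224, 13, 18) [array([0.507, 0.339]), array([0.507, 0.358]), array([0.507, 0.36 ])]
70 [320.2 223.2   9.7 229. ] (311, 214, 19, 19) [array([ 0.533, -0.073]), array([ 0.534, -0.078]), array([ 0.535, -0.078])]
70 [275.6 218.4  14.8 635. ] (261, 204, 30, 30) [array([0.546, 0.048]), array([0.548, 0.05 ]), array([0.548, 0.05 ])]
70 [166.3 203.1   9.2 101.5] (162, 194, 14, 19) [array([0.587, 0.347]), array([0.592, 0.365]), array([0.593, 0.368])]
70 [153.5 200.6   7.  124.5] (147, 194, 14, 13) [array([0.594, 0.382]), array([0.599, 0.403]), array([0.6  , 0.405])]
dial [ 0.53404586 -0.07826649] [ 0.53444105 -0.07937863]
edge yaw -6.149496552269504
```

View pics/b.png

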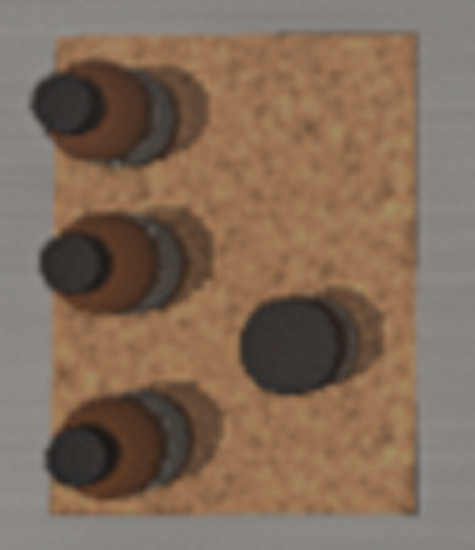

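>>> step_arm(
  rows=[
    {"offset": [0,0,0],"twist": 7.1,"gripper": -1},
    {"offset": [0,0,0],"twist": 7.1,"gripper": -1},
    {"offset": [0,0,0],"twist": 7.1,"gripper": -1},
    {"offset": [0,0,0],"twist": 7.1,"gripper": -1},
    {"offset": [0,0,0],"twist": 7.1,"gripper": -1},
    {"offset": [0,0,0],"twist": 7.1,"gripper": -1},
    {"offset": [0,0,0],"twist": 7,"gripper": -1},
  ],
)

```text
clock: 0.68
tcp_pos: [0.1843, 0.623, 0.2526]
orientation: [0.0, 0.548, 0.837, -0.001]
wrist_force: [-0.6, -0.7, 0.0]
finger_gap: 0.0852
grip_force: 0.0
```

>>> step_arm(
  rows=[
    {"offset": [-39,1.7,0],"twist": 0,"gripper": -1},
    {"offset": [-39,1.7,0],"twist": 0,"gripper": -1},
    {"offset": [-39,1.7,0],"twist": 0,"gripper": -1},
    {"offset": [-39,1.7,0],"twist": 0,"gripper": -1},
    {"offset": [-39,1.7,0],"twist": 0,"gripper": -1},
    {"offset": [-39,1.7,0],"twist": 0,"gripper": -1},
    {"offset": [-39,1.7,0],"twist": 0,"gripper": -1},
    {"offset": [-39,1.7,0],"twist": 0,"gripper": -1},
    {"offset": [-39,1.7,0],"twist": 0,"gripper": -1},
    {"offset": [-39,1.7,0],"twist": 0,"gripper": -1},
    {"offset": [-39,1.7,0],"twist": 0,"gripper": -1},
    {"offset": [-39,1.7,0],"twist": 0,"gripper": -1},
    {"offset": [-39,1.7,0],"twist": 0,"gripper": -1},
    {"offset": [-39,1.7,0],"twist": 0,"gripper": -1},
    {"offset": [-39,1.7,0],"twist": 0,"gripper": -1},
    {"offset": [-39,1.7,0],"twist": 0,"gripper": -1},
    {"offset": [-39,1.7,0],"twist": 0,"gripper": -1},
    {"offset": [-39,1.7,0],"twist": 0,"gripper": -1},
    {"offset": [-39,1.7,0],"twist": 0,"gripper": -1},
    {"offset": [-39,1.7,0],"twist": 0,"gripper": -1},
  ],
)

```text
clock: 2.35
tcp_pos: [0.532, -0.0779, 0.2528]
orientation: [-0.0, 0.546, 0.838, 0.0]
wrist_force: [-0.2, -0.3, -0.1]
finger_gap: 0.0853
grip_force: 0.0
```

```bash
cat >> h.py <<'E'
def pose():
    o=get_obs();w,x,y,z=o["orientation"];p=o["tcp_pos"]
    yy=np.array([2*(x*y-w*z),1-2*(x*x+z*z)]);xx=np.array([1-2*(y*y+z*z),2*(x*y+w*z)])
    print('t',round(o["clock"],2),'tcp',np.round(p,4),'head',round(np.degrees(np.arctan2(yy[1],yy[0])),2),'gap',round(o["finger_gap"],4),'F',np.round(o["wrist_force"],1),'q6',round(o["joint_pos"][5],2));return p,xx,yy
def goto(x,y,z=None):
    p,xx,yy=pose();d=np.array([x,y])-p[:2];print('tool mm',np.round([d@xx*1e3,d@yy*1e3,0 if z is None else (p[2]-z)*1e3],1))
E
python3 - <<'E'
from h import *
goto(.534,-.078,.080)
c,im=shot("wrist","w1.png");print([proj(c,p) for p in ((.534,-.078,.08),(.548,.05,.068))], -c[1].T@c[2])
E
```

```text
t 2.35 tcp [ 0.532  -0.0779  0.2528] head 23.88 gap 0.0853 F [-0.2 -0.3 -0.1] q6 -0.77
tool mm [ -0.9   1.8 172.8]
[array([280.64046075, 194.16631722]), array([356.76973757,  63.6719129 ])] [ 0.49992265 -0.00270587  0.37346617]
```

View pics/w1.png

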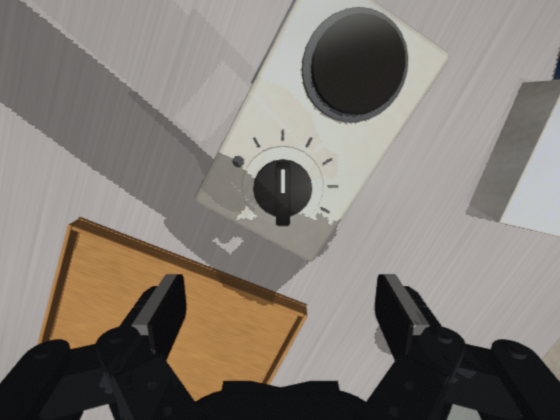

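The wrist view shows the pointer straight up at tick 2, the dial disc centred near (282.5,188.5), and the pad face centred near (356,62).

```bash
python3 - <<'E'
from h import *
c=cal("wrist");im=cv2.imread('pics/w1.png');g=im.max(2)
m=((g<45)*255).astype(np.uint8);m[250:]=0
for k in cv2.findContours(m,cv2.RETR_EXTERNAL,cv2.CHAIN_APPROX_NONE)[0]:
    if cv2.contourArea(k)>300:
        (u,v),r=cv2.minEnclosingCircle(k);x,y,w,h=cv2.boundingRect(k)
        e=cv2.fitEllipse(k);print((x,y,w,h),np.round(e[0],1),[np.round(ray(c,*e[0],z)[:2],4) for z in (.05,.068,.08)])
print('disc',ray(c,282.5,188.5,.052))
E
```

```text
(254, 177, 42, 48) [272.7 203.1] [array([ 0.5366, -0.104 ]), array([ 0.5347, -0.0986]), array([ 0.5334, -0.0951])]
(311, 40, 94, 75) [358.4  76.5] [array([0.5605, 0.0379]), array([0.5573, 0.0353]), array([0.5551, 0.0336])]
disc [ 0.5393422  -0.08539529  0.052     ]
```

```bash
python3 - <<'E'
from h import *
c=cal("wrist");im=cv2.imread('pics/w1.png');g=im.max(2)
for T in (70,85,100):
  m=((g<T)*255).astype(np.uint8);m[250:]=0
  for k in cv2.findContours(m,cv2.RETR_EXTERNAL,cv2.CHAIN_APPROX_NONE)[0]:
    if 1500<cv2.contourArea(k)<20000 and 250<k[:,0,0].mean()<400:
        x,y,w,h=cv2.boundingRect(k);e=cv2.fitEllipse(cv2.convexHull(k));print(T,(x,y,w,h),np.round(e[0],1),np.round(e[1],1),[np.round(ray(c,*e[0],z)[:2],4) for z in (.04,.052,.068)])
for p in ((.534,-.079,.052),(.534,-.079,.084),(.548,.05,.068)): print(proj(c,p))
d=np.array([-.4067,.9135])
for s in (-.0285,.0285): print('bar end',proj(c,[.534+s*d[0],-.079+s*d[1],.084]))
r=np.hypot
a=cv2.resize(im[120:250,200:360],None,fx=5,fy=4.6,interpolation=2);cv2.imwrite('pics/dz.png',np.clip(a*1.6,0,255).astype(np.uint8))
E
```

```text
70 (253, 160, 57, 66) [281.7 191.3] [55.7 65.5] [array([ 0.5412, -0.0915]), array([ 0.5398, -0.0884]), array([ 0.5379, -0.0844])]
70 (311, 25, 95, 92) [357.7  68.3] [ 88.1 103.1] [array([0.5584, 0.0452]), array([0.5564, 0.0433]), array([0.5537, 0.0408])]
85 (253, 160, 58, 66) [281.8 191.3] [56.5 65.8] [array([ 0.5413, -0.0914]), array([ 0.5399, -0.0884]), array([ 0.538 , -0.0844])]
85 (310, 18, 97, 100) [357.6  66.8] [ 92.4 104.8] [array([0.5576, 0.0464]), array([0.5557, 0.0444]), array([0.553 , 0.0418])]
100 (253, 159, 59, 67) [282.2 191.5] [57.6 66. ] [array([ 0.5418, -0.0914]), array([ 0.5403, -0.0884]), array([ 0.5385, -0.0844])]
100 (302, 13, 106, 109) [354.6  66.9] [101.  113.2] [array([0.5552, 0.0451]), array([0.5533, 0.0432]), array([0.5507, 0.0407])]
[280.17117287 180.72372888]
[280.22100501 189.12311294]
[356.88664151  54.49241825]
bar end [280.43853114 218.71178931]
bar end [279.98971715 157.66251817]
```

View pics/dz.png

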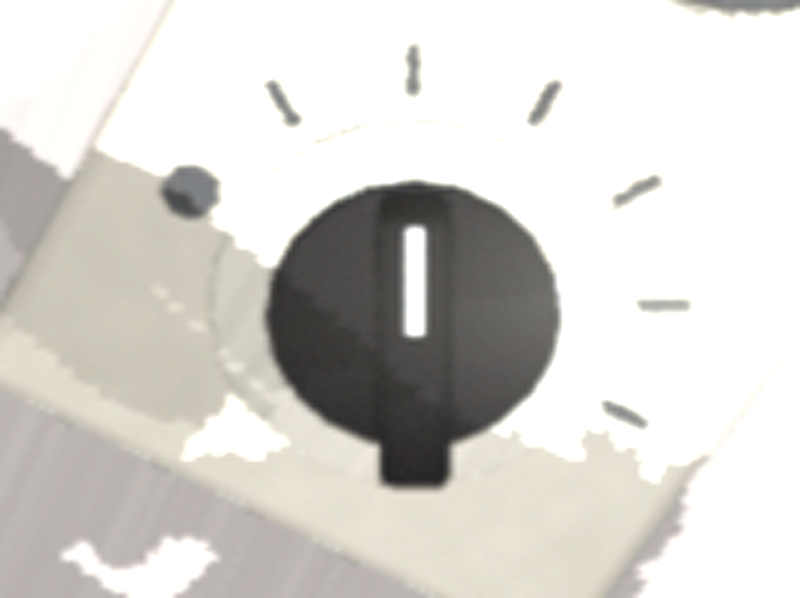

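The zoomed view confirms tick 2. Allowing for the arm still settling, the dial matches the top estimate within 2 mm, so I go down to it.

>>> step_arm(
  rows=[
    {"offset": [0,0,35],"twist": 0,"gripper": -0.5},
    {"offset": [0,0,35],"twist": 0,"gripper": -0.3},
    {"offset": [0,0,30],"twist": 0,"gripper": -0.3},
    {"offset": [0,0,0],"twist": 0,"gripper": -0.3},
    {"offset": [0,0,0],"twist": 0,"gripper": -0.3},
  ],
)

```text
clock: 2.82
tcp_pos: [0.5305, -0.0756, 0.1518]
orientation: [-0.002, 0.545, 0.838, -0.0]
wrist_force: [-0.3, -0.5, 0.8]
finger_gap: 0.0553
grip_force: 0.0
```

```bash
python3 - <<'E'
from h import *
goto(.535,-.078,.080)
E
```

```text
t 2.82 tcp [ 0.5305 -0.0756  0.1518] head 23.91 gap 0.0553 F [-0.3 -0.5  0.8] q6 -0.77
tool mm [-4.1  3.1 71.8]
```

>>> step_arm(
  rows=[
    {"offset": [-4,3,30],"twist": 0,"gripper": -0.3},
    {"offset": [0,0,30],"twist": 0,"gripper": -0.3},
    {"offset": [0,0,12],"twist": 0,"gripper": -0.3},
    {"offset": [0,0,0],"twist": 0,"gripper": -0.3},
    {"offset": [0,0,0],"twist": 0,"gripper": 1},
    {"offset": [0,0,0],"twist": 0,"gripper": 1},
    {"offset": [0,0,0],"twist": 0,"gripper": 1},
    {"offset": [0,0,0],"twist": 0,"gripper": 1},
    {"offset": [0,0,0],"twist": 0,"gripper": 1},
    {"offset": [0,0,0],"twist": 0,"gripper": 1},
    {"offset": [0,0,0],"twist": 0,"gripper": 1},
    {"offset": [0,0,0],"twist": 0,"gripper": 1},
  ],
)

```text
clock: 3.82
tcp_pos: [0.5355, -0.0798, 0.0838]
orientation: [-0.0, 0.545, 0.839, -0.002]
wrist_force: [-12.3, -4.6, 12.8]
finger_gap: 0.0127
grip_force: 59.5
```

```bash
python3 - <<'E'
from h import *
goto(.535,-.078,.080)
E
```

```text
t 3.82 tcp [ 0.5355 -0.0798  0.0838] head 23.98 gap 0.0127 F [-12.3  -4.6  12.8] q6 -0.77
tool mm [1.9 0.3 3.8]
```

>>> step_arm(
  rows=[
    {"offset": [0,-1,-4],"twist": 0,"gripper": 1},
    {"offset": [0,0,0],"twist": 6,"gripper": 1},
    {"offset": [0,0,0],"twist": 6,"gripper": 1},
    {"offset": [0,0,0],"twist": 6,"gripper": 1},
    {"offset": [0,0,0],"twist": 6,"gripper": 1},
    {"offset": [0,0,0],"twist": 6,"gripper": 1},
    {"offset": [0,0,0],"twist": 0,"gripper": 1},
    {"offset": [0,0,0],"twist": 0,"gripper": 1},
    {"offset": [0,0,0],"twist": 0,"gripper": 1},
  ],
)

```text
clock: 4.57
tcp_pos: [0.535, -0.0798, 0.0842]
orientation: [0.001, 0.744, 0.669, -0.0]
wrist_force: [5.6, -6.2, -17.7]
finger_gap: 0.0125
grip_force: 62.3
```

```bash
python3 - <<'E'
from h import *
goto(.535,-.078,.080); print(get_obs()['moment'])
E
```

```text
t 4.57 tcp [ 0.535  -0.0798  0.0842] head -6.09 gap 0.0125 F [  5.6  -6.2 -17.7] q6 -0.25
tool mm [ 1.8 -0.2  4.2]
[-0.97652568 -0.97269583 -0.01416531]
```

>>> step_arm(
  rows=[
    {"offset": [0,0,0],"twist": 0,"gripper": -0.4},
    {"offset": [0,0,0],"twist": 0,"gripper": -0.4},
    {"offset": [0,0,0],"twist": 0,"gripper": -0.4},
    {"offset": [0,0,-30],"twist": 0,"gripper": -0.4},
    {"offset": [0,0,-40],"twist": 0,"gripper": -0.4},
    {"offset": [0,0,-40],"twist": -6.1,"gripper": -0.4},
    {"offset": [0,0,-40],"twist": 0,"gripper": -0.4},
    {"offset": [37.6,-11,0],"twist": 0,"gripper": -0.4},
    {"offset": [37.6,-11,0],"twist": 0,"gripper": -0.4},
    {"offset": [37.6,-11,0],"twist": 0,"gripper": -0.4},
    {"offset": [37.6,-11,0],"twist": 0,"gripper": -0.4},
    {"offset": [37.6,-11,0],"twist": 0,"gripper": -0.4},
    {"offset": [37.6,-11,0],"twist": 0,"gripper": -0.4},
    {"offset": [37.6,-11,0],"twist": 0,"gripper": -0.4},
    {"offset": [37.6,-11,0],"twist": 0,"gripper": -0.4},
    {"offset": [37.6,-11,0],"twist": 0,"gripper": -0.4},
    {"offset": [37.6,-11,0],"twist": 0,"gripper": -0.4},
    {"offset": [37.6,-11,0],"twist": 0,"gripper": -0.4},
    {"offset": [37.6,-11,0],"twist": 0,"gripper": -0.4},
    {"offset": [0,0,0],"twist": 0,"gripper": -0.4},
  ],
)

```text
clock: 6.23
tcp_pos: [0.4008, 0.3775, 0.2367]
orientation: [-0.001, 0.705, 0.709, 0.001]
wrist_force: [-0.8, -0.6, 0.0]
finger_gap: 0.0598
grip_force: 0.0
```

>>> step_arm(
  rows=[
    {"offset": [0,0,0],"twist": 0,"gripper": -0.4},
    {"offset": [0,0,0],"twist": 0,"gripper": -0.4},
    {"offset": [0,0,0],"twist": 0,"gripper": -0.4},
  ],
)

```text
clock: 6.48
tcp_pos: [0.4035, 0.3716, 0.2357]
orientation: [0.0, 0.707, 0.707, 0.0]
wrist_force: [-0.5, -0.0, -0.3]
finger_gap: 0.0599
grip_force: 0.0
```

```bash
python3 - <<'E'
from h import *
goto(.403,.371,.136)
c,im=shot("top","t1.png");cw,wi=shot("wrist","w2.png");print(proj(cw,(.403,.371,.15)))
a=cv2.resize(im[190:250,285:350],(390,360),interpolation=2);b=cv2.resize(wi,(400,300))
o=np.zeros((360,790,3),np.uint8);o[:,:390]=a;o[:300,390:]=b;cv2.imwrite('pics/x1.png',o[:,:,::-1])
E
```

```text
t 6.48 tcp [0.4035 0.3716 0.2357] head -0.06 gap 0.0599 F [-0.5 -0.  -0.3] q6 0.54
tool mm [-0.6 -0.5 99.7]
[277.38109051 229.53415381]
```

View pics/x1.png

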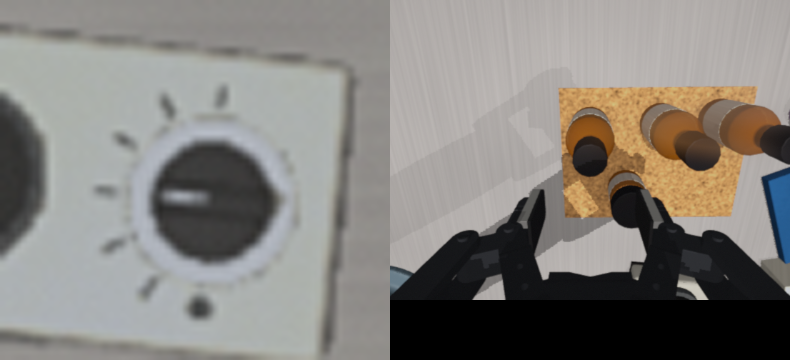

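The dial crop shows the pointer at tick 3. The bottle1 cap at wrist (280,~222) is close to the prediction, so I grasp it.

>>> step_arm(
  rows=[
    {"offset": [0,0,35],"twist": 0,"gripper": -0.4},
    {"offset": [0,0,35],"twist": 0,"gripper": -0.4},
    {"offset": [0,0,30],"twist": 0,"gripper": -0.4},
    {"offset": [0,0,0],"twist": 0,"gripper": -0.4},
    {"offset": [0,0,0],"twist": 0,"gripper": 1},
    {"offset": [0,0,0],"twist": 0,"gripper": 1},
    {"offset": [0,0,0],"twist": 0,"gripper": 1},
    {"offset": [0,0,0],"twist": 0,"gripper": 1},
    {"offset": [0,0,0],"twist": 0,"gripper": 1},
    {"offset": [0,0,0],"twist": 0,"gripper": 1},
  ],
)

```text
clock: 7.42
tcp_pos: [0.4045, 0.3731, 0.1377]
orientation: [0.001, 0.707, 0.707, 0.002]
wrist_force: [-0.6, -1.0, 6.9]
finger_gap: 0.0326
grip_force: 60.5
```

```bash
python3 - <<'E'
from h import *
goto(.403,.371,.136)
c,im=shot("side","s1.png");cv2.imwrite('pics/s1c.png',cv2.resize(im[100:260,60:260],(600,480))[:,:,::-1])
E
```

```text
t 7.42 tcp [0.4045 0.3731 0.1377] head 0.01 gap 0.0326 F [-0.6 -1.   6.9] q6 0.54
tool mm [-2.1 -1.5  1.7]
```

View pics/s1c.png

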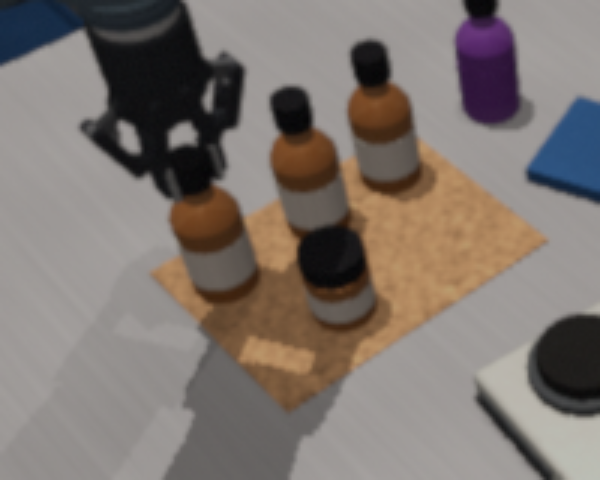

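Bottle1 is gripped by its cap and the others stand undisturbed. I carry it over the pad.

>>> step_arm(
  rows=[
    {"offset": [0,0,-25],"twist": 0,"gripper": 1},
    {"offset": [0,0,-30],"twist": 0,"gripper": 1},
    {"offset": [0,0,-30],"twist": 0,"gripper": 1},
    {"offset": [0,0,-30],"twist": 0,"gripper": 1},
    {"offset": [-16,7,0],"twist": 0,"gripper": 1},
    {"offset": [-32,14,0],"twist": 0,"gripper": 1},
    {"offset": [-32,14,0],"twist": 0,"gripper": 1},
    {"offset": [-32,14,0],"twist": 0,"gripper": 1},
    {"offset": [-32,14,0],"twist": 0,"gripper": 1},
    {"offset": [-32,14,0],"twist": 0,"gripper": 1},
    {"offset": [-32,14,0],"twist": 0,"gripper": 1},
    {"offset": [-32,14,0],"twist": 0,"gripper": 1},
    {"offset": [-32,14,0],"twist": 0,"gripper": 1},
    {"offset": [-32,14,0],"twist": 0,"gripper": 1},
    {"offset": [-18,9,0],"twist": 0,"gripper": 1},
    {"offset": [0,0,0],"twist": 0,"gripper": 1},
    {"offset": [0,0,0],"twist": 0,"gripper": 1},
    {"offset": [0,0,0],"twist": 0,"gripper": 1},
  ],
)

```text
clock: 8.97
tcp_pos: [0.5446, 0.0509, 0.2499]
orientation: [-0.001, 0.707, 0.707, -0.0]
wrist_force: [0.2, -0.5, -2.5]
finger_gap: 0.0323
grip_force: 60.7
```

```bash
python3 - <<'E'
from h import *
goto(.548,.050,.191)
E
```

```text
t 8.97 tcp [0.5446 0.0509 0.2499] head 0.02 gap 0.0323 F [ 0.2 -0.5 -2.5] q6 -0.11
tool mm [-0.9  3.4 58.9]
```

>>> step_arm(
  rows=[
    {"offset": [-1,3,20],"twist": 0,"gripper": 1},
    {"offset": [0,0,20],"twist": 0,"gripper": 1},
    {"offset": [0,0,10],"twist": 0,"gripper": 1},
    {"offset": [0,0,6],"twist": 0,"gripper": 1},
    {"offset": [0,0,3],"twist": 0,"gripper": 1},
    {"offset": [0,0,0],"twist": 0,"gripper": 1},
    {"offset": [0,0,0],"twist": 0,"gripper": 1},
    {"offset": [0,0,0],"twist": 0,"gripper": 1},
  ],
)

```text
clock: 9.63
tcp_pos: [0.5483, 0.0503, 0.194]
orientation: [0.0, 0.707, 0.708, 0.0]
wrist_force: [-4.8, 0.5, 8.6]
finger_gap: 0.0329
grip_force: 62.2
```

>>> step_arm(
  rows=[
    {"offset": [0,0,3],"twist": 0,"gripper": 1},
    {"offset": [0,0,0],"twist": 0,"gripper": 1},
    {"offset": [0,0,0],"twist": 0,"gripper": 1},
    {"offset": [0,0,0],"twist": 0,"gripper": 1},
  ],
)

```text
clock: 9.97
tcp_pos: [0.5489, 0.0502, 0.1936]
orientation: [0.0, 0.707, 0.708, 0.0]
wrist_force: [-9.3, 0.6, 21.5]
finger_gap: 0.0326
grip_force: 63.9
```

Fully down at 21 N and bottomed out, so bottle1 is coded. I take it to the tray at (0.58,-0.375).

>>> step_arm(
  rows=[
    {"offset": [0,0,-20],"twist": 0,"gripper": 1},
    {"offset": [0,0,-25],"twist": 0,"gripper": 1},
    {"offset": [0,0,-20],"twist": 0,"gripper": 1},
    {"offset": [-20,1,0],"twist": 0,"gripper": 1},
    {"offset": [-35,3,0],"twist": 0,"gripper": 1},
    {"offset": [-35,3,0],"twist": 0,"gripper": 1},
    {"offset": [-35,3,0],"twist": 0,"gripper": 1},
    {"offset": [-35,3,0],"twist": 0,"gripper": 1},
    {"offset": [-35,3,0],"twist": 0,"gripper": 1},
    {"offset": [-35,3,0],"twist": 0,"gripper": 1},
    {"offset": [-35,3,0],"twist": 0,"gripper": 1},
    {"offset": [-35,3,0],"twist": 0,"gripper": 1},
    {"offset": [-35,3,0],"twist": 0,"gripper": 1},
    {"offset": [-35,3,0],"twist": 0,"gripper": 1},
    {"offset": [-35,0,0],"twist": 0,"gripper": 1},
    {"offset": [-20,0,0],"twist": 0,"gripper": 1},
    {"offset": [0,0,25],"twist": 0,"gripper": 1},
    {"offset": [0,0,25],"twist": 0,"gripper": 1},
    {"offset": [0,0,25],"twist": 0,"gripper": 1},
    {"offset": [0,0,0],"twist": 0,"gripper": 1},
  ],
)

```text
clock: 11.63
tcp_pos: [0.5766, -0.3725, 0.1714]
orientation: [-0.006, 0.707, 0.707, -0.0]
wrist_force: [-1.0, 1.2, -4.9]
finger_gap: 0.0328
grip_force: 60.6
```

>>> step_arm(
  rows=[
    {"offset": [0,0,0],"twist": 0,"gripper": 1},
    {"offset": [0,0,0],"twist": 0,"gripper": 1},
  ],
)

```text
clock: 11.8
tcp_pos: [0.5801, -0.3757, 0.1802]
orientation: [0.001, 0.707, 0.707, 0.0]
wrist_force: [0.1, -0.9, -1.7]
finger_gap: 0.0324
grip_force: 60.6
```

>>> step_arm(
  rows=[
    {"offset": [0,0,15],"twist": 0,"gripper": 1},
    {"offset": [0,0,12],"twist": 0,"gripper": 1},
    {"offset": [0,0,7],"twist": 0,"gripper": 1},
    {"offset": [0,0,3],"twist": 0,"gripper": 1},
    {"offset": [0,0,0],"twist": 0,"gripper": 1},
    {"offset": [0,0,0],"twist": 0,"gripper": 1},
  ],
)

```text
clock: 12.3
tcp_pos: [0.5786, -0.376, 0.1423]
orientation: [-0.001, 0.707, 0.707, -0.001]
wrist_force: [-4.2, 1.3, 4.6]
finger_gap: 0.0331
grip_force: 62.1
```

Contact with the floor. I release it and return for bottle2.

>>> step_arm(
  rows=[
    {"offset": [0,0,0],"twist": 0,"gripper": -0.4},
    {"offset": [0,0,0],"twist": 0,"gripper": -0.4},
    {"offset": [0,0,0],"twist": 0,"gripper": -0.4},
    {"offset": [0,0,-15],"twist": 0,"gripper": -0.4},
    {"offset": [0,0,-30],"twist": 0,"gripper": -0.4},
    {"offset": [0,0,-35],"twist": 0,"gripper": -0.4},
    {"offset": [0,0,-20],"twist": 0,"gripper": -0.4},
  ],
)

```text
clock: 12.88
tcp_pos: [0.5804, -0.3765, 0.2468]
orientation: [0.003, 0.707, 0.707, 0.0]
wrist_force: [0.8, -0.1, 1.2]
finger_gap: 0.0595
grip_force: 0.0
```

>>> step_arm(
  rows=[
    {"offset": [25,-2,0],"twist": 0,"gripper": -0.4},
    {"offset": [39,-4,0],"twist": 0,"gripper": -0.4},
    {"offset": [39,-4,0],"twist": 0,"gripper": -0.4},
    {"offset": [39,-4,0],"twist": 0,"gripper": -0.4},
    {"offset": [39,-4,0],"twist": 0,"gripper": -0.4},
    {"offset": [39,-4,0],"twist": 0,"gripper": -0.4},
    {"offset": [39,-4,0],"twist": 0,"gripper": -0.4},
    {"offset": [39,-4,0],"twist": 0,"gripper": -0.4},
    {"offset": [39,-4,0],"twist": 0,"gripper": -0.4},
    {"offset": [39,-4,0],"twist": 0,"gripper": -0.4},
    {"offset": [39,-4,0],"twist": 0,"gripper": -0.4},
    {"offset": [39,-4,0],"twist": 0,"gripper": -0.4},
    {"offset": [39,-4,0],"twist": 0,"gripper": -0.4},
    {"offset": [39,-4,0],"twist": 0,"gripper": -0.4},
    {"offset": [39,-4,0],"twist": 0,"gripper": -0.4},
    {"offset": [39,-4,0],"twist": 0,"gripper": -0.4},
    {"offset": [39,-4,0],"twist": 0,"gripper": -0.4},
    {"offset": [39,-4,0],"twist": 0,"gripper": -0.4},
    {"offset": [39,0,0],"twist": 0,"gripper": -0.4},
    {"offset": [25,0,0],"twist": 0,"gripper": -0.4},
  ],
)

```text
clock: 14.55
tcp_pos: [0.5084, 0.3799, 0.2428]
orientation: [0.0, 0.706, 0.708, 0.001]
wrist_force: [-0.1, -1.1, 0.1]
finger_gap: 0.0599
grip_force: 0.0
```

>>> step_arm(
  rows=[
    {"offset": [0,0,0],"twist": 0,"gripper": -0.4},
    {"offset": [0,0,0],"twist": 0,"gripper": -0.4},
    {"offset": [0,0,0],"twist": 0,"gripper": -0.4},
  ],
)

```text
clock: 14.8
tcp_pos: [0.5092, 0.3761, 0.242]
orientation: [0.0, 0.707, 0.707, 0.0]
wrist_force: [-0.6, -0.6, -0.2]
finger_gap: 0.0596
grip_force: 0.0
```

```bash
python3 - <<'E'
from h import *
goto(.508,.377,.137)
c,im=shot("top","t2.png");cw,wi=shot("wrist","w3.png");print(proj(cw,(.508,.377,.15)))
a=cv2.resize(im[185:295,355:455],(327,360),interpolation=2);b=cv2.resize(wi,(467,350))
o=np.zeros((360,794,3),np.uint8);o[:,:327]=a;o[:350,327:]=b;cv2.imwrite('pics/x2.png',o[:,:,::-1])
E
```

```text
t 14.8 tcp [0.5092 0.3761 0.242 ] head 0.01 gap 0.0596 F [-0.6 -0.6 -0.2] q6 0.46
tool mm [  0.9  -1.2 105. ]
[276.39342475 223.71477736]
```

View pics/x2.png

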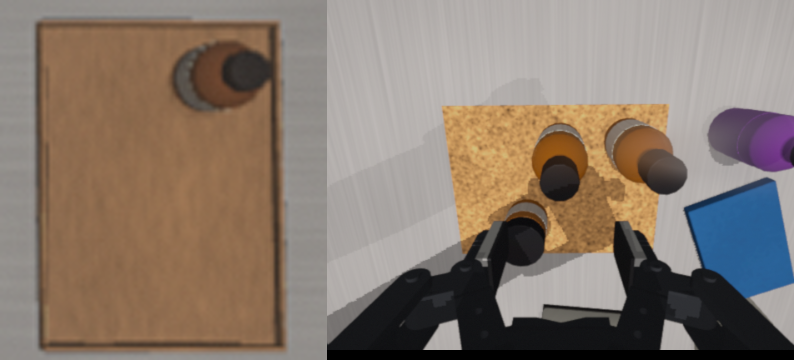

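Bottle1 stands upright in the tray. The bottle2 cap is at wrist (~280,215), centred between the fingers, and I take it the same way.

>>> step_arm(
  rows=[
    {"offset": [1,-1,35],"twist": 0,"gripper": -0.4},
    {"offset": [0,0,35],"twist": 0,"gripper": -0.4},
    {"offset": [0,0,34],"twist": 0,"gripper": -0.4},
    {"offset": [0,0,0],"twist": 0,"gripper": -0.4},
    {"offset": [0,0,0],"twist": 0,"gripper": 1},
    {"offset": [0,0,0],"twist": 0,"gripper": 1},
    {"offset": [0,0,0],"twist": 0,"gripper": 1},
    {"offset": [0,0,0],"twist": 0,"gripper": 1},
    {"offset": [0,0,0],"twist": 0,"gripper": 1},
    {"offset": [0,0,0],"twist": 0,"gripper": 1},
  ],
)

```text
clock: 15.73
tcp_pos: [0.5096, 0.378, 0.1401]
orientation: [0.001, 0.707, 0.707, 0.002]
wrist_force: [-1.1, -0.9, 6.1]
finger_gap: 0.0327
grip_force: 60.2
```

>>> step_arm(
  rows=[
    {"offset": [0,0,-25],"twist": 0,"gripper": 1},
    {"offset": [0,0,-30],"twist": 0,"gripper": 1},
    {"offset": [0,0,-30],"twist": 0,"gripper": 1},
    {"offset": [0,0,-30],"twist": 0,"gripper": 1},
    {"offset": [-18,3,0],"twist": 0,"gripper": 1},
    {"offset": [-32,4,0],"twist": 0,"gripper": 1},
    {"offset": [-32,4,0],"twist": 0,"gripper": 1},
    {"offset": [-32,4,0],"twist": 0,"gripper": 1},
    {"offset": [-32,4,0],"twist": 0,"gripper": 1},
    {"offset": [-32,4,0],"twist": 0,"gripper": 1},
    {"offset": [-32,4,0],"twist": 0,"gripper": 1},
    {"offset": [-32,4,0],"twist": 0,"gripper": 1},
    {"offset": [-32,4,0],"twist": 0,"gripper": 1},
    {"offset": [-32,3,0],"twist": 0,"gripper": 1},
    {"offset": [-20,0,0],"twist": 0,"gripper": 1},
    {"offset": [0,0,15],"twist": 0,"gripper": 1},
    {"offset": [0,0,15],"twist": 0,"gripper": 1},
    {"offset": [0,0,0],"twist": 0,"gripper": 1},
    {"offset": [0,0,0],"twist": 0,"gripper": 1},
    {"offset": [0,0,0],"twist": 0,"gripper": 1},
  ],
)

```text
clock: 17.4
tcp_pos: [0.5464, 0.0516, 0.2231]
orientation: [0.0, 0.707, 0.707, 0.0]
wrist_force: [-0.2, 0.4, -1.5]
finger_gap: 0.0321
grip_force: 60.3
```

>>> step_arm(
  rows=[
    {"offset": [-1,1,12],"twist": 0,"gripper": 1},
    {"offset": [0,0,10],"twist": 0,"gripper": 1},
    {"offset": [0,0,6],"twist": 0,"gripper": 1},
    {"offset": [0,0,4],"twist": 0,"gripper": 1},
    {"offset": [0,0,2],"twist": 0,"gripper": 1},
    {"offset": [0,0,0],"twist": 0,"gripper": 1},
    {"offset": [0,0,0],"twist": 0,"gripper": 1},
    {"offset": [0,0,0],"twist": 0,"gripper": 1},
  ],
)

```text
clock: 18.07
tcp_pos: [0.5502, 0.0502, 0.1958]
orientation: [0.003, 0.707, 0.707, 0.002]
wrist_force: [-8.7, 0.4, 33.5]
finger_gap: 0.0326
grip_force: 64.7
```

Bottle2 is fully down (33 N). It goes to the tray at (0.49,-0.375).

>>> step_arm(
  rows=[
    {"offset": [0,0,-20],"twist": 0,"gripper": 1},
    {"offset": [0,0,-25],"twist": 0,"gripper": 1},
    {"offset": [0,0,-20],"twist": 0,"gripper": 1},
    {"offset": [-20,-2,0],"twist": 0,"gripper": 1},
    {"offset": [-35,-5,0],"twist": 0,"gripper": 1},
    {"offset": [-35,-5,0],"twist": 0,"gripper": 1},
    {"offset": [-35,-5,0],"twist": 0,"gripper": 1},
    {"offset": [-35,-5,0],"twist": 0,"gripper": 1},
    {"offset": [-35,-5,0],"twist": 0,"gripper": 1},
    {"offset": [-35,-5,0],"twist": 0,"gripper": 1},
    {"offset": [-35,-5,0],"twist": 0,"gripper": 1},
    {"offset": [-35,-5,0],"twist": 0,"gripper": 1},
    {"offset": [-35,-5,0],"twist": 0,"gripper": 1},
    {"offset": [-35,-5,0],"twist": 0,"gripper": 1},
    {"offset": [-35,-5,0],"twist": 0,"gripper": 1},
    {"offset": [-20,0,0],"twist": 0,"gripper": 1},
    {"offset": [0,0,20],"twist": 0,"gripper": 1},
    {"offset": [0,0,20],"twist": 0,"gripper": 1},
    {"offset": [0,0,10],"twist": 0,"gripper": 1},
    {"offset": [0,0,0],"twist": 0,"gripper": 1},
  ],
)

```text
clock: 19.73
tcp_pos: [0.4886, -0.3728, 0.1988]
orientation: [-0.004, 0.707, 0.707, 0.0]
wrist_force: [0.3, -0.3, -2.7]
finger_gap: 0.0323
grip_force: 60.4
```

>>> step_arm(
  rows=[
    {"offset": [0,0,0],"twist": 0,"gripper": 1},
    {"offset": [0,0,0],"twist": 0,"gripper": 1},
  ],
)

```text
clock: 19.9
tcp_pos: [0.4908, -0.3747, 0.2043]
orientation: [0.001, 0.707, 0.707, -0.0]
wrist_force: [-0.0, -0.1, -1.4]
finger_gap: 0.0325
grip_force: 60.4
```

>>> step_arm(
  rows=[
    {"offset": [0,0,20],"twist": 0,"gripper": 1},
    {"offset": [0,0,20],"twist": 0,"gripper": 1},
    {"offset": [0,0,12],"twist": 0,"gripper": 1},
    {"offset": [0,0,5],"twist": 0,"gripper": 1},
    {"offset": [0,0,3],"twist": 0,"gripper": 1},
    {"offset": [0,0,0],"twist": 0,"gripper": 1},
    {"offset": [0,0,0],"twist": 0,"gripper": 1},
  ],
)

```text
clock: 20.48
tcp_pos: [0.4909, -0.3756, 0.1453]
orientation: [0.001, 0.707, 0.707, -0.0]
wrist_force: [-0.2, -0.1, 2.3]
finger_gap: 0.0329
grip_force: 60.6
```

>>> step_arm(
  rows=[
    {"offset": [0,0,0],"twist": 0,"gripper": -0.4},
    {"offset": [0,0,0],"twist": 0,"gripper": -0.4},
    {"offset": [0,0,0],"twist": 0,"gripper": -0.4},
    {"offset": [0,0,-15],"twist": 0,"gripper": -0.4},
    {"offset": [0,0,-30],"twist": 0,"gripper": -0.4},
    {"offset": [0,0,-35],"twist": 0,"gripper": -0.4},
    {"offset": [0,0,-20],"twist": 0,"gripper": -0.4},
  ],
)

```text
clock: 21.07
tcp_pos: [0.4911, -0.3755, 0.2473]
orientation: [0.002, 0.707, 0.707, -0.0]
wrist_force: [0.7, -0.5, 0.3]
finger_gap: 0.06
grip_force: 0.0
```

>>> step_arm(
  rows=[
    {"offset": [25,0,0],"twist": 0,"gripper": -0.4},
    {"offset": [39,6,0],"twist": 0,"gripper": -0.4},
    {"offset": [39,6,0],"twist": 0,"gripper": -0.4},
    {"offset": [39,6,0],"twist": 0,"gripper": -0.4},
    {"offset": [39,6,0],"twist": 0,"gripper": -0.4},
    {"offset": [39,6,0],"twist": 0,"gripper": -0.4},
    {"offset": [39,6,0],"twist": 0,"gripper": -0.4},
    {"offset": [39,6,0],"twist": 0,"gripper": -0.4},
    {"offset": [39,6,0],"twist": 0,"gripper": -0.4},
    {"offset": [39,6,0],"twist": 0,"gripper": -0.4},
    {"offset": [39,6,0],"twist": 0,"gripper": -0.4},
    {"offset": [39,6,0],"twist": 0,"gripper": -0.4},
    {"offset": [39,6,0],"twist": 0,"gripper": -0.4},
    {"offset": [39,6,0],"twist": 0,"gripper": -0.4},
    {"offset": [39,6,0],"twist": 0,"gripper": -0.4},
    {"offset": [39,6,0],"twist": 0,"gripper": -0.4},
    {"offset": [39,6,0],"twist": 0,"gripper": -0.4},
    {"offset": [39,6,0],"twist": 0,"gripper": -0.4},
    {"offset": [39,1,0],"twist": 0,"gripper": -0.4},
    {"offset": [30,0,0],"twist": 0,"gripper": -0.4},
  ],
)

```text
clock: 22.73
tcp_pos: [0.5928, 0.3854, 0.2432]
orientation: [-0.0, 0.707, 0.708, 0.0]
wrist_force: [0.7, -0.4, 0.1]
finger_gap: 0.0598
grip_force: 0.0
```

>>> step_arm(
  rows=[
    {"offset": [0,0,0],"twist": 0,"gripper": -0.4},
    {"offset": [0,0,0],"twist": 0,"gripper": -0.4},
    {"offset": [0,0,0],"twist": 0,"gripper": -0.4},
  ],
)

```text
clock: 22.98
tcp_pos: [0.593, 0.3821, 0.2431]
orientation: [0.0, 0.707, 0.707, -0.0]
wrist_force: [-0.3, 0.2, -0.3]
finger_gap: 0.0599
grip_force: 0.0
```

```bash
python3 - <<'E'
from h import *
goto(.594,.382,.138)
c,im=shot("top","t3.png");cw,wi=shot("wrist","w4.png");print(proj(cw,(.594,.382,.15)))
a=cv2.resize(im[185:295,140:455],(790,276),interpolation=2);b=cv2.resize(wi,(420,315))
o=np.zeros((595,790,3),np.uint8);o[:276]=a;o[280:,:420]=b;cv2.imwrite('pics/x3.png',o[:,:,::-1])
E
```

```text
t 22.98 tcp [0.593  0.3821 0.2431] head 0.01 gap 0.0599 F [-0.3  0.2 -0.3] q6 0.41
tool mm [-1.000e-01  1.000e+00  1.051e+02]
[279.55973659 224.19873266]
```

View pics/x3.png

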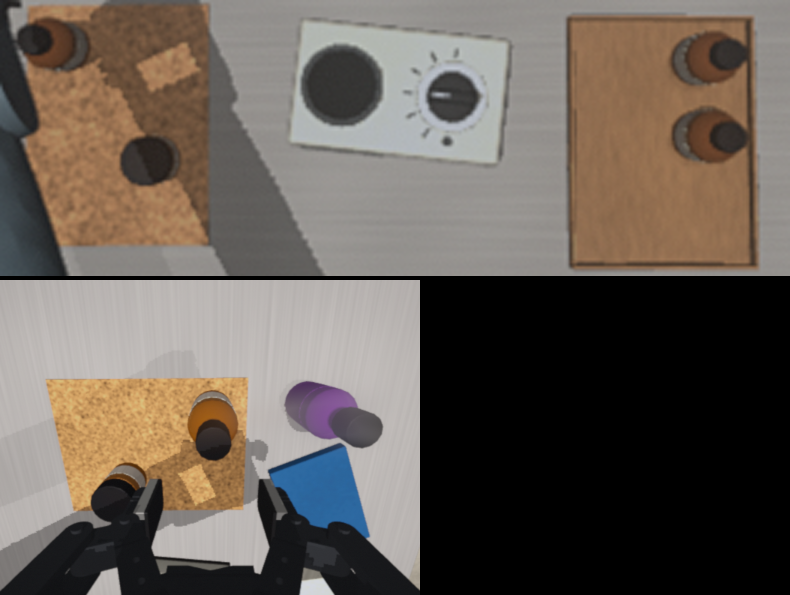

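Both coded bottles stand in the tray, the dial is at 3, and the bottle3 cap is at wrist (~284,213) between the fingers. I grasp bottle3.

>>> step_arm(
  rows=[
    {"offset": [0,2,35],"twist": 0,"gripper": -0.4},
    {"offset": [0,0,35],"twist": 0,"gripper": -0.4},
    {"offset": [0,0,35],"twist": 0,"gripper": -0.4},
    {"offset": [0,0,0],"twist": 0,"gripper": -0.4},
    {"offset": [0,0,0],"twist": 0,"gripper": 1},
    {"offset": [0,0,0],"twist": 0,"gripper": 1},
    {"offset": [0,0,0],"twist": 0,"gripper": 1},
    {"offset": [0,0,0],"twist": 0,"gripper": 1},
    {"offset": [0,0,0],"twist": 0,"gripper": 1},
    {"offset": [0,0,0],"twist": 0,"gripper": 1},
  ],
)

```text
clock: 23.92
tcp_pos: [0.5966, 0.3829, 0.1415]
orientation: [0.001, 0.707, 0.707, 0.002]
wrist_force: [-1.3, -0.5, 5.9]
finger_gap: 0.0326
grip_force: 60.3
```

>>> step_arm(
  rows=[
    {"offset": [0,0,-25],"twist": 0,"gripper": 1},
    {"offset": [0,0,-30],"twist": 0,"gripper": 1},
    {"offset": [0,0,-30],"twist": 0,"gripper": 1},
    {"offset": [0,0,-30],"twist": 0,"gripper": 1},
    {"offset": [-20,-3,0],"twist": 0,"gripper": 1},
    {"offset": [-32,-5,0],"twist": 0,"gripper": 1},
    {"offset": [-32,-5,0],"twist": 0,"gripper": 1},
    {"offset": [-32,-5,0],"twist": 0,"gripper": 1},
    {"offset": [-32,-5,0],"twist": 0,"gripper": 1},
    {"offset": [-32,-5,0],"twist": 0,"gripper": 1},
    {"offset": [-32,-5,0],"twist": 0,"gripper": 1},
    {"offset": [-32,-5,0],"twist": 0,"gripper": 1},
    {"offset": [-32,-5,0],"twist": 0,"gripper": 1},
    {"offset": [-32,-3,0],"twist": 0,"gripper": 1},
    {"offset": [-24,0,0],"twist": 0,"gripper": 1},
    {"offset": [0,0,15],"twist": 0,"gripper": 1},
    {"offset": [0,0,15],"twist": 0,"gripper": 1},
    {"offset": [0,0,0],"twist": 0,"gripper": 1},
    {"offset": [0,0,0],"twist": 0,"gripper": 1},
    {"offset": [0,0,0],"twist": 0,"gripper": 1},
  ],
)

```text
clock: 25.58
tcp_pos: [0.5494, 0.0506, 0.2241]
orientation: [0.0, 0.707, 0.707, 0.0]
wrist_force: [0.4, 0.5, -2.2]
finger_gap: 0.0328
grip_force: 60.2
```

>>> step_arm(
  rows=[
    {"offset": [-1,-1,12],"twist": 0,"gripper": 1},
    {"offset": [0,0,10],"twist": 0,"gripper": 1},
    {"offset": [0,0,6],"twist": 0,"gripper": 1},
    {"offset": [0,0,4],"twist": 0,"gripper": 1},
    {"offset": [0,0,2],"twist": 0,"gripper": 1},
    {"offset": [0,0,0],"twist": 0,"gripper": 1},
    {"offset": [0,0,0],"twist": 0,"gripper": 1},
    {"offset": [0,0,0],"twist": 0,"gripper": 1},
  ],
)

```text
clock: 26.25
tcp_pos: [0.5512, 0.0492, 0.1972]
orientation: [0.003, 0.707, 0.707, 0.002]
wrist_force: [-8.8, 0.4, 34.2]
finger_gap: 0.0322
grip_force: 64.9
```

Bottle3 is fully down (34 N). It goes to the tray at (0.40,-0.375).

>>> step_arm(
  rows=[
    {"offset": [0,0,-20],"twist": 0,"gripper": 1},
    {"offset": [0,0,-25],"twist": 0,"gripper": 1},
    {"offset": [0,0,-20],"twist": 0,"gripper": 1},
    {"offset": [-20,-4,0],"twist": 0,"gripper": 1},
    {"offset": [-35,-13,0],"twist": 0,"gripper": 1},
    {"offset": [-35,-13,0],"twist": 0,"gripper": 1},
    {"offset": [-35,-13,0],"twist": 0,"gripper": 1},
    {"offset": [-35,-13,0],"twist": 0,"gripper": 1},
    {"offset": [-35,-13,0],"twist": 0,"gripper": 1},
    {"offset": [-35,-13,0],"twist": 0,"gripper": 1},
    {"offset": [-35,-13,0],"twist": 0,"gripper": 1},
    {"offset": [-35,-13,0],"twist": 0,"gripper": 1},
    {"offset": [-35,-13,0],"twist": 0,"gripper": 1},
    {"offset": [-35,-13,0],"twist": 0,"gripper": 1},
    {"offset": [-35,-13,0],"twist": 0,"gripper": 1},
    {"offset": [-20,-4,0],"twist": 0,"gripper": 1},
    {"offset": [0,0,20],"twist": 0,"gripper": 1},
    {"offset": [0,0,20],"twist": 0,"gripper": 1},
    {"offset": [0,0,10],"twist": 0,"gripper": 1},
    {"offset": [0,0,0],"twist": 0,"gripper": 1},
  ],
)

```text
clock: 27.92
tcp_pos: [0.3959, -0.3737, 0.2003]
orientation: [-0.004, 0.707, 0.707, 0.001]
wrist_force: [0.2, 0.3, -2.4]
finger_gap: 0.0322
grip_force: 60.3
```

>>> step_arm(
  rows=[
    {"offset": [0,0,0],"twist": 0,"gripper": 1},
    {"offset": [0,0,0],"twist": 0,"gripper": 1},
  ],
)

```text
clock: 28.08
tcp_pos: [0.3978, -0.3758, 0.2052]
orientation: [0.001, 0.707, 0.707, -0.0]
wrist_force: [-0.3, -0.2, -1.7]
finger_gap: 0.0325
grip_force: 60.3
```

>>> step_arm(
  rows=[
    {"offset": [0,0,20],"twist": 0,"gripper": 1},
    {"offset": [0,0,20],"twist": 0,"gripper": 1},
    {"offset": [0,0,12],"twist": 0,"gripper": 1},
    {"offset": [0,0,5],"twist": 0,"gripper": 1},
    {"offset": [0,0,3],"twist": 0,"gripper": 1},
    {"offset": [0,0,0],"twist": 0,"gripper": 1},
    {"offset": [0,0,0],"twist": 0,"gripper": 1},
  ],
)

```text
clock: 28.67
tcp_pos: [0.3979, -0.377, 0.1466]
orientation: [0.002, 0.707, 0.707, -0.001]
wrist_force: [-2.5, 0.2, 5.7]
finger_gap: 0.0323
grip_force: 61.0
```

>>> step_arm(
  rows=[
    {"offset": [0,0,0],"twist": 0,"gripper": -0.4},
    {"offset": [0,0,0],"twist": 0,"gripper": -0.4},
    {"offset": [0,0,0],"twist": 0,"gripper": -0.4},
    {"offset": [0,0,-15],"twist": 0,"gripper": -0.4},
    {"offset": [0,0,-30],"twist": 0,"gripper": -0.4},
    {"offset": [0,0,-35],"twist": 0,"gripper": -0.4},
    {"offset": [0,0,-20],"twist": 0,"gripper": -0.4},
    {"offset": [33,15,0],"twist": 0,"gripper": -0.3},
    {"offset": [33,15,0],"twist": 0,"gripper": -0.3},
    {"offset": [33,15,0],"twist": 0,"gripper": -0.3},
    {"offset": [33,15,0],"twist": 0,"gripper": -0.3},
    {"offset": [33,15,0],"twist": 0,"gripper": -0.3},
    {"offset": [33,15,0],"twist": 0,"gripper": -0.3},
    {"offset": [33,15,0],"twist": 0,"gripper": -0.3},
    {"offset": [33,15,0],"twist": 0,"gripper": -0.3},
    {"offset": [33,17,0],"twist": 0,"gripper": -0.3},
    {"offset": [0,0,30],"twist": 6.1,"gripper": -0.3},
    {"offset": [0,0,30],"twist": 0,"gripper": -0.3},
    {"offset": [0,0,0],"twist": 0,"gripper": -0.3},
    {"offset": [0,0,0],"twist": 0,"gripper": -0.3},
  ],
)

```text
clock: 30.33
tcp_pos: [0.5331, -0.0781, 0.1828]
orientation: [-0.002, 0.743, 0.669, -0.001]
wrist_force: [-0.6, -0.4, -0.4]
finger_gap: 0.0553
grip_force: 0.0
```

```bash
python3 - <<'E'
from h import *
goto(.535,-.0795,.087)
E
```

```text
t 30.33 tcp [ 0.5331 -0.0781  0.1828] head -6.06 gap 0.0553 F [-0.6 -0.4 -0.4] q6 -0.25
tool mm [-1.2  2.1 95.8]
```

>>> step_arm(
  rows=[
    {"offset": [-1,2,35],"twist": 0,"gripper": -0.3},
    {"offset": [0,0,35],"twist": 0,"gripper": -0.3},
    {"offset": [0,0,26],"twist": 0,"gripper": -0.3},
    {"offset": [0,0,0],"twist": 0,"gripper": -0.3},
    {"offset": [0,0,0],"twist": 0,"gripper": 1},
    {"offset": [0,0,0],"twist": 0,"gripper": 1},
    {"offset": [0,0,0],"twist": 0,"gripper": 1},
    {"offset": [0,0,0],"twist": 0,"gripper": 1},
    {"offset": [0,0,0],"twist": 0,"gripper": 1},
    {"offset": [0,0,0],"twist": 0,"gripper": 1},
    {"offset": [0,0,0],"twist": 0,"gripper": 1},
    {"offset": [0,0,0],"twist": 0,"gripper": 1},
  ],
)

```text
clock: 31.33
tcp_pos: [0.5356, -0.0804, 0.0913]
orientation: [-0.0, 0.743, 0.669, -0.001]
wrist_force: [-10.8, 0.1, 11.9]
finger_gap: 0.0126
grip_force: 59.7
```

>>> step_arm(
  rows=[
    {"offset": [0,-1,0],"twist": 6,"gripper": 1},
    {"offset": [0,0,0],"twist": 6,"gripper": 1},
    {"offset": [0,0,0],"twist": 6,"gripper": 1},
    {"offset": [0,0,0],"twist": 6,"gripper": 1},
    {"offset": [0,0,0],"twist": 6,"gripper": 1},
    {"offset": [0,0,0],"twist": 6,"gripper": 1},
    {"offset": [0,0,0],"twist": 6,"gripper": 1},
    {"offset": [0,0,0],"twist": 6,"gripper": 1},
    {"offset": [0,0,0],"twist": 6,"gripper": 1},
    {"offset": [0,0,0],"twist": 6,"gripper": 1},
    {"offset": [0,0,0],"twist": 0,"gripper": 1},
    {"offset": [0,0,0],"twist": 0,"gripper": 1},
  ],
)

```text
clock: 32.33
tcp_pos: [0.5352, -0.0802, 0.0914]
orientation: [0.0, 0.978, 0.207, -0.001]
wrist_force: [-10.3, 0.7, 11.4]
finger_gap: 0.0125
grip_force: 59.5
```

```bash
python3 - <<'E'
from h import *
pose()
E
```

```text
t 32.33 tcp [ 0.5352 -0.0802  0.0914] head -66.06 gap 0.0125 F [-10.3   0.7  11.4] q6 0.8
```

>>> step_arm(
  rows=[
    {"offset": [0,0,0],"twist": 0,"gripper": -0.4},
    {"offset": [0,0,0],"twist": 0,"gripper": -0.4},
    {"offset": [0,0,0],"twist": 0,"gripper": -0.4},
    {"offset": [0,0,-30],"twist": 0,"gripper": -0.4},
    {"offset": [0,0,-40],"twist": 0,"gripper": -1},
    {"offset": [0,0,-40],"twist": -6.6,"gripper": -1},
    {"offset": [0,0,-20],"twist": -6.6,"gripper": -1},
    {"offset": [0,0,0],"twist": -6.6,"gripper": -1},
    {"offset": [0,0,0],"twist": -6.6,"gripper": -1},
    {"offset": [0,0,0],"twist": -6.6,"gripper": -1},
    {"offset": [0,0,0],"twist": -6.6,"gripper": -1},
    {"offset": [0,0,0],"twist": -6.6,"gripper": -1},
    {"offset": [0,0,0],"twist": -6.6,"gripper": -1},
    {"offset": [0,0,0],"twist": -6.6,"gripper": -1},
    {"offset": [0,0,0],"twist": -6.6,"gripper": -1},
  ],
)

```text
clock: 33.58
tcp_pos: [0.5354, -0.0798, 0.2188]
orientation: [0.0, 0.706, 0.709, 0.0]
wrist_force: [-0.3, 0.2, -0.4]
finger_gap: 0.0851
grip_force: 0.0
```

```bash
python3 - <<'E'
from h import *
c,im=shot("top","t4.png");g=im.max(2)
m=((g<62)*255).astype(np.uint8);mm=np.zeros_like(m);mm[180:300,140:240]=m[180:300,140:240]
for k in cv2.findContours(mm,cv2.RETR_EXTERNAL,cv2.CHAIN_APPROX_NONE)[0]:
    if cv2.contourArea(k)>60:
        (u,v),r=cv2.minEnclosingCircle(k);print(np.round((u,v,r),1),cv2.contourArea(k),ray(c,u,v,.079)[:2].round(4)); P=ray(c,u,v,.079)
goto(P[0],P[1],.065)
cs,s=shot("side","s4.png");print(proj(cs,(P[0],P[1],.079)))
a=cv2.resize(im[180:300,140:460],(720,270),interpolation=2);b=cv2.resize(s[140:300,90:340],(500,320))
o=np.zeros((595,720,3),np.uint8);o[:270]=a;o[275:,:500]=b;cv2.imwrite('pics/x4.png',o[:,:,::-1])
E
```

```text
[198.7 248.4  10.3] 279.5 [0.462 0.27 ]
t 33.63 tcp [ 0.5354 -0.0798  0.2188] head 0.43 gap 0.0851 F [0.3 0.6 0.3] q6 -0.37
tool mm [350.4 -70.7 153.8]
[169.52802029 181.9911179 ]
```

View pics/x4.png

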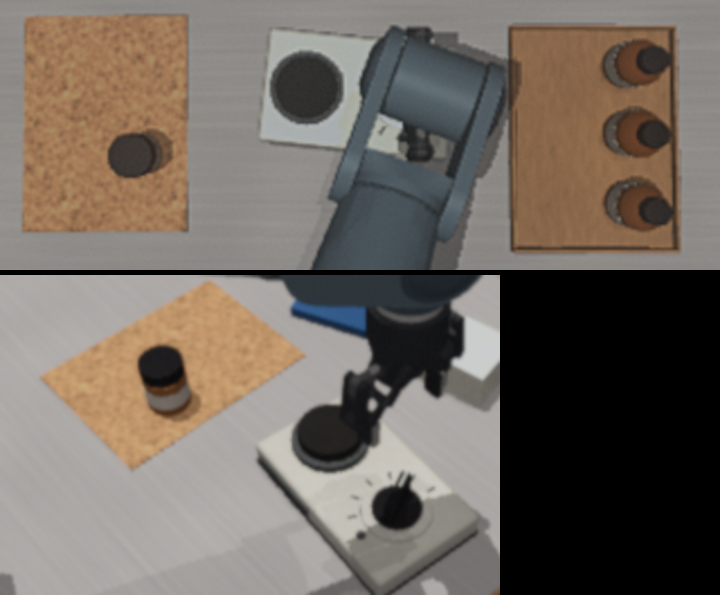

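All three bottles stand in the tray and the jar has not moved, at (0.462,0.270). The pointer looks to be at tick 5; I confirm from above once the arm is clear.

>>> step_arm(
  rows=[
    {"offset": [20,-4,0],"twist": 0.4,"gripper": -1},
    {"offset": [35,-7,0],"twist": 0,"gripper": -1},
    {"offset": [35,-7,0],"twist": 0,"gripper": -1},
    {"offset": [35,-7,0],"twist": 0,"gripper": -1},
    {"offset": [35,-7,0],"twist": 0,"gripper": -1},
    {"offset": [35,-7,0],"twist": 0,"gripper": -1},
    {"offset": [35,-7,0],"twist": 0,"gripper": -1},
    {"offset": [35,-7,0],"twist": 0,"gripper": -1},
    {"offset": [35,-7,0],"twist": 0,"gripper": -1},
    {"offset": [30,-7,0],"twist": 0,"gripper": -1},
    {"offset": [20,-6,0],"twist": 0,"gripper": -1},
    {"offset": [0,0,0],"twist": 0,"gripper": -1},
    {"offset": [0,0,0],"twist": 0,"gripper": -1},
    {"offset": [0,0,0],"twist": 0,"gripper": -1},
  ],
)

```text
clock: 34.85
tcp_pos: [0.4651, 0.2704, 0.2184]
orientation: [0.0, 0.711, 0.704, 0.0]
wrist_force: [-0.4, -0.1, -0.4]
finger_gap: 0.0853
grip_force: 0.0
```

```bash
python3 - <<'E'
from h import *
goto(.462,.270,.065)
c,im=shot("top","t5.png");cw,wi=shot("wrist","w5.png");print(proj(cw,(.462,.270,.079)))
a=cv2.resize(im[190:250,285:350],(390,360),interpolation=2);b=cv2.resize(wi,(400,300))
o=np.zeros((360,790,3),np.uint8);o[:,:390]=a;o[:300,390:]=b;cv2.imwrite('pics/x5.png',o[:,:,::-1])
E
```

```text
t 34.85 tcp [0.4651 0.2704 0.2184] head -0.58 gap 0.0853 F [-0.4 -0.1 -0.4] q6 0.33
tool mm [ -0.5  -3.1 153.4]
[274.5929337  204.87864386]
```

View pics/x5.png

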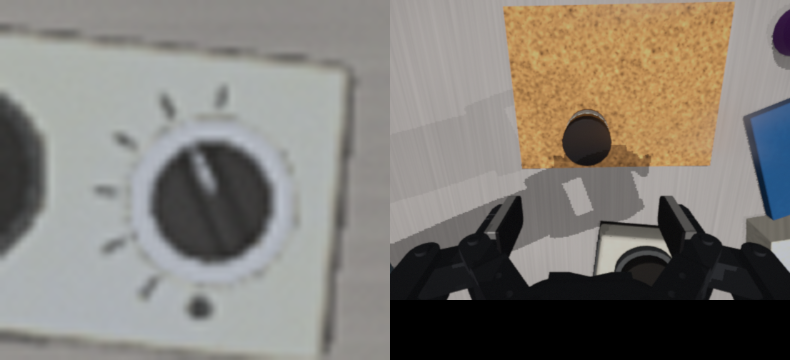

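The dial is at 5. The jar lid is centred under the gripper, and I grasp it.

>>> step_arm(
  rows=[
    {"offset": [0,-3,35],"twist": 0,"gripper": -1},
    {"offset": [0,0,40],"twist": 0,"gripper": -1},
    {"offset": [0,0,40],"twist": 0,"gripper": -1},
    {"offset": [0,0,30],"twist": 0,"gripper": -1},
    {"offset": [0,0,12],"twist": 0,"gripper": -1},
    {"offset": [0,0,0],"twist": 0,"gripper": -1},
    {"offset": [0,0,0],"twist": 0,"gripper": 1},
    {"offset": [0,0,0],"twist": 0,"gripper": 1},
    {"offset": [0,0,0],"twist": 0,"gripper": 1},
    {"offset": [0,0,0],"twist": 0,"gripper": 1},
    {"offset": [0,0,0],"twist": 0,"gripper": 1},
  ],
)

```text
clock: 35.87
tcp_pos: [0.4642, 0.2716, 0.0643]
orientation: [0.001, 0.71, 0.704, 0.002]
wrist_force: [0.7, -1.0, 7.5]
finger_gap: 0.0568
grip_force: 64.5
```

>>> step_arm(
  rows=[
    {"offset": [0,0,-25],"twist": 0,"gripper": 1},
    {"offset": [0,0,-35],"twist": 0,"gripper": 1},
    {"offset": [0,0,-35],"twist": 0,"gripper": 1},
    {"offset": [-18,7,0],"twist": 0,"gripper": 1},
    {"offset": [-31,12,0],"twist": 0,"gripper": 1},
    {"offset": [-31,12,0],"twist": 0,"gripper": 1},
    {"offset": [-31,12,0],"twist": 0,"gripper": 1},
    {"offset": [-31,12,0],"twist": 0,"gripper": 1},
    {"offset": [-31,12,0],"twist": 0,"gripper": 1},
    {"offset": [-31,12,0],"twist": 0,"gripper": 1},
    {"offset": [-18,7,0],"twist": 0,"gripper": 1},
    {"offset": [0,0,10],"twist": 0,"gripper": 1},
    {"offset": [0,0,0],"twist": 0,"gripper": 1},
    {"offset": [0,0,0],"twist": 0,"gripper": 1},
    {"offset": [0,0,0],"twist": 0,"gripper": 1},
  ],
)

```text
clock: 37.12
tcp_pos: [0.5454, 0.0492, 0.1462]
orientation: [-0.0, 0.71, 0.705, -0.0]
wrist_force: [0.6, -0.2, -1.3]
finger_gap: 0.0568
grip_force: 64.6
```

Base at ~83 mm over the pad, centred within 3 mm, so I press now.

>>> step_arm(
  rows=[
    {"offset": [1,3,12],"twist": 0,"gripper": 1},
    {"offset": [0,0,9],"twist": 0,"gripper": 1},
    {"offset": [0,0,6],"twist": 0,"gripper": 1},
    {"offset": [0,0,4],"twist": 0,"gripper": 1},
    {"offset": [0,0,2],"twist": 0,"gripper": 1},
    {"offset": [0,0,0],"twist": 0,"gripper": 1},
    {"offset": [0,0,0],"twist": 0,"gripper": 1},
    {"offset": [0,0,0],"twist": 0,"gripper": 1},
  ],
)

```text
clock: 37.78
tcp_pos: [0.551, 0.0499, 0.12]
orientation: [0.0, 0.71, 0.705, 0.0]
wrist_force: [-15.2, 2.3, 41.6]
finger_gap: 0.0568
grip_force: 69.3
```

Fully down (41 N), so the jar is coded. It goes to the tray at (0.445,-0.275).

>>> step_arm(
  rows=[
    {"offset": [0,0,-20],"twist": 0,"gripper": 1},
    {"offset": [0,0,-30],"twist": 0,"gripper": 1},
    {"offset": [0,0,-30],"twist": 0,"gripper": 1},
    {"offset": [-20,-6,0],"twist": 0,"gripper": 1},
    {"offset": [-35,-11,0],"twist": 0,"gripper": 1},
    {"offset": [-35,-11,0],"twist": 0,"gripper": 1},
    {"offset": [-35,-11,0],"twist": 0,"gripper": 1},
    {"offset": [-35,-11,0],"twist": 0,"gripper": 1},
    {"offset": [-35,-11,0],"twist": 0,"gripper": 1},
    {"offset": [-35,-11,0],"twist": 0,"gripper": 1},
    {"offset": [-35,-11,0],"twist": 0,"gripper": 1},
    {"offset": [-35,-11,0],"twist": 0,"gripper": 1},
    {"offset": [-25,-9,0],"twist": 0,"gripper": 1},
    {"offset": [0,0,25],"twist": 0,"gripper": 1},
    {"offset": [0,0,25],"twist": 0,"gripper": 1},
    {"offset": [0,0,25],"twist": 0,"gripper": 1},
    {"offset": [0,0,0],"twist": 0,"gripper": 1},
    {"offset": [0,0,0],"twist": 0,"gripper": 1},
    {"offset": [0,0,0],"twist": 0,"gripper": 1},
  ],
)

```text
clock: 39.37
tcp_pos: [0.4438, -0.2751, 0.119]
orientation: [0.0, 0.71, 0.704, -0.0]
wrist_force: [-0.0, 0.3, -2.1]
finger_gap: 0.057
grip_force: 64.7
```

>>> step_arm(
  rows=[
    {"offset": [0,0,18],"twist": 0,"gripper": 1},
    {"offset": [0,0,16],"twist": 0,"gripper": 1},
    {"offset": [0,0,10],"twist": 0,"gripper": 1},
    {"offset": [0,0,5],"twist": 0,"gripper": 1},
    {"offset": [0,0,2],"twist": 0,"gripper": 1},
    {"offset": [0,0,0],"twist": 0,"gripper": 1},
    {"offset": [0,0,0],"twist": 0,"gripper": 1},
  ],
)

```text
clock: 39.95
tcp_pos: [0.4441, -0.2757, 0.0693]
orientation: [0.001, 0.71, 0.704, -0.0]
wrist_force: [-3.2, 1.6, 5.9]
finger_gap: 0.0565
grip_force: 65.2
```

>>> step_arm(
  rows=[
    {"offset": [0,0,0],"twist": 0,"gripper": -1},
    {"offset": [0,0,0],"twist": 0,"gripper": -1},
    {"offset": [0,0,0],"twist": 0,"gripper": -1},
    {"offset": [0,0,-20],"twist": 0,"gripper": -1},
    {"offset": [0,0,-35],"twist": 0,"gripper": -1},
    {"offset": [0,0,-35],"twist": 0,"gripper": -1},
    {"offset": [0,0,-25],"twist": 0,"gripper": -0.3},
    {"offset": [33,15,0],"twist": 0,"gripper": -0.3},
    {"offset": [33,15,0],"twist": 0,"gripper": -0.3},
    {"offset": [33,15,0],"twist": 0,"gripper": -0.3},
    {"offset": [33,15,0],"twist": 0,"gripper": -0.3},
    {"offset": [33,15,0],"twist": 0,"gripper": -0.3},
    {"offset": [31,15,0],"twist": 0,"gripper": -0.3},
    {"offset": [0,0,0],"twist": 0,"gripper": -0.3},
  ],
)

```text
clock: 41.12
tcp_pos: [0.5366, -0.0753, 0.1826]
orientation: [0.0, 0.708, 0.706, 0.001]
wrist_force: [-0.6, 0.4, -0.2]
finger_gap: 0.0553
grip_force: 0.0
```

>>> step_arm(
  rows=[
    {"offset": [0,0,0],"twist": 6.5,"gripper": -0.3},
    {"offset": [0,0,0],"twist": 6.5,"gripper": -0.3},
    {"offset": [0,0,0],"twist": 6.5,"gripper": -0.3},
    {"offset": [0,0,0],"twist": 6.5,"gripper": -0.3},
    {"offset": [0,0,0],"twist": 6.5,"gripper": -0.3},
    {"offset": [0,0,0],"twist": 6.5,"gripper": -0.3},
    {"offset": [0,0,0],"twist": 6.5,"gripper": -0.3},
    {"offset": [0,0,0],"twist": 6.5,"gripper": -0.3},
    {"offset": [0,0,0],"twist": 6.5,"gripper": -0.3},
    {"offset": [0,0,0],"twist": 6.5,"gripper": -0.3},
    {"offset": [0,0,0],"twist": 0.5,"gripper": -0.3},
    {"offset": [0,0,0],"twist": 0,"gripper": -0.3},
    {"offset": [0,0,0],"twist": 0,"gripper": -0.3},
  ],
)

```text
clock: 42.2
tcp_pos: [0.5349, -0.08, 0.1823]
orientation: [0.0, 0.978, 0.209, 0.0]
wrist_force: [0.1, -0.1, -0.4]
finger_gap: 0.0557
grip_force: 0.0
```

```bash
python3 - <<'E'
from h import *
goto(.5345,-.0798,.087)
E
```

```text
t 42.2 tcp [ 0.5349 -0.08    0.1823] head -65.87 gap 0.0557 F [ 0.1 -0.1 -0.4] q6 0.79
tool mm [-0.3 -0.3 95.3]
```

>>> step_arm(
  rows=[
    {"offset": [0,0,35],"twist": 0,"gripper": -0.3},
    {"offset": [0,0,35],"twist": 0,"gripper": -0.3},
    {"offset": [0,0,28],"twist": 0,"gripper": -0.3},
    {"offset": [0,0,0],"twist": 0,"gripper": -0.3},
    {"offset": [0,0,0],"twist": 0,"gripper": 1},
    {"offset": [0,0,0],"twist": 0,"gripper": 1},
    {"offset": [0,0,0],"twist": 0,"gripper": 1},
    {"offset": [0,0,0],"twist": 0,"gripper": 1},
    {"offset": [0,0,0],"twist": 0,"gripper": 1},
    {"offset": [0,0,0],"twist": 0,"gripper": 1},
    {"offset": [0,0,0],"twist": 0,"gripper": 1},
    {"offset": [0,0,0],"twist": 0,"gripper": 1},
  ],
)

```text
clock: 43.2
tcp_pos: [0.5364, -0.0797, 0.0871]
orientation: [0.0, 0.978, 0.208, 0.002]
wrist_force: [-1.2, 3.8, 5.2]
finger_gap: 0.0128
grip_force: 59.1
```

>>> step_arm(
  rows=[
    {"offset": [0,0,0],"twist": -7,"gripper": 1},
    {"offset": [0,0,0],"twist": -7,"gripper": 1},
    {"offset": [0,0,0],"twist": -7,"gripper": 1},
    {"offset": [0,0,0],"twist": -7,"gripper": 1},
    {"offset": [0,0,0],"twist": -7,"gripper": 1},
    {"offset": [0,0,0],"twist": -7,"gripper": 1},
    {"offset": [0,0,0],"twist": -7,"gripper": 1},
    {"offset": [0,0,0],"twist": -7,"gripper": 1},
    {"offset": [0,0,0],"twist": -7,"gripper": 1},
    {"offset": [0,0,0],"twist": -7,"gripper": 1},
    {"offset": [0,0,0],"twist": -7,"gripper": 1},
  ],
)

```text
clock: 44.12
tcp_pos: [0.5352, -0.0789, 0.0871]
orientation: [-0.001, 0.634, 0.774, 0.001]
wrist_force: [-8.2, 4.9, 10.7]
finger_gap: 0.0126
grip_force: 59.9
```

>>> step_arm(
  rows=[
    {"offset": [0,0,0],"twist": -7,"gripper": 1},
    {"offset": [0,0,0],"twist": -7,"gripper": 1},
    {"offset": [0,0,0],"twist": -7,"gripper": 1},
    {"offset": [0,0,0],"twist": -7,"gripper": 1},
    {"offset": [0,0,0],"twist": -7,"gripper": 1},
    {"offset": [0,0,0],"twist": -7,"gripper": 1},
    {"offset": [0,0,0],"twist": -7,"gripper": 1},
    {"offset": [0,0,0],"twist": -7,"gripper": 1},
    {"offset": [0,0,0],"twist": -7,"gripper": 1},
    {"offset": [0,0,0],"twist": -7,"gripper": 1},
    {"offset": [0,0,0],"twist": -3,"gripper": 1},
    {"offset": [0,0,0],"twist": 0,"gripper": 1},
    {"offset": [0,0,0],"twist": 0,"gripper": 1},
  ],
)

```text
clock: 45.2
tcp_pos: [0.5342, -0.0798, 0.0871]
orientation: [-0.002, 0.052, 0.999, -0.0]
wrist_force: [-12.5, 0.4, 14.7]
finger_gap: 0.0129
grip_force: 60.2
```

```bash
python3 - <<'E'
from h import *
pose()
E
```

```text
t 45.2 tcp [ 0.5342 -0.0798  0.0871] head 84.06 gap 0.0129 F [-12.5   0.4  14.7] q6 -1.82
```

>>> step_arm(
  rows=[
    {"offset": [0,0,0],"twist": 0,"gripper": -0.4},
    {"offset": [0,0,0],"twist": 0,"gripper": -0.4},
    {"offset": [0,0,0],"twist": 0,"gripper": -0.4},
    {"offset": [0,0,-30],"twist": 0,"gripper": -0.4},
    {"offset": [0,0,-40],"twist": 0,"gripper": -0.4},
    {"offset": [0,0,-40],"twist": 0,"gripper": -0.4},
    {"offset": [0,0,-40],"twist": 0,"gripper": -0.4},
    {"offset": [0,35,0],"twist": 0,"gripper": -0.4},
    {"offset": [0,35,0],"twist": 0,"gripper": -0.4},
    {"offset": [0,35,0],"twist": 0,"gripper": -0.4},
    {"offset": [0,35,0],"twist": 0,"gripper": -0.4},
    {"offset": [0,35,0],"twist": 0,"gripper": -0.4},
    {"offset": [0,35,0],"twist": 0,"gripper": -0.4},
    {"offset": [0,35,0],"twist": 0,"gripper": -0.4},
    {"offset": [0,35,0],"twist": 0,"gripper": -0.4},
    {"offset": [0,35,0],"twist": 0,"gripper": -0.4},
    {"offset": [0,0,0],"twist": 0,"gripper": -0.4},
    {"offset": [0,0,0],"twist": 0,"gripper": -0.4},
    {"offset": [0,0,0],"twist": 0,"gripper": -0.4},
    {"offset": [0,0,0],"twist": 0,"gripper": -0.4},
  ],
)

```text
clock: 46.87
tcp_pos: [0.5679, 0.2325, 0.2344]
orientation: [0.0, 0.053, 0.999, -0.0]
wrist_force: [0.6, 0.3, 0.6]
finger_gap: 0.0598
grip_force: 0.0
```

```bash
python3 - <<'E'
from h import *
pose();c,im=shot("top","t6.png");cs,s=shot("side","s6.png")
a=cv2.resize(im[110:300,140:460],(700,416),interpolation=2);b=cv2.resize(im[195:250,290:345],(180,180),interpolation=2)
o=np.zeros((600,700,3),np.uint8);o[:416]=a;o[418:598,:180]=b;o[418:598,190:430]=cv2.resize(s[240:420,220:460],(240,180));cv2.imwrite('pics/x6.png',o[:,:,::-1])
E
```

```text
t 46.87 tcp [0.5679 0.2325 0.2344] head 83.94 gap 0.0598 F [0.6 0.3 0.6] q6 -1.26
```

View pics/x6.png

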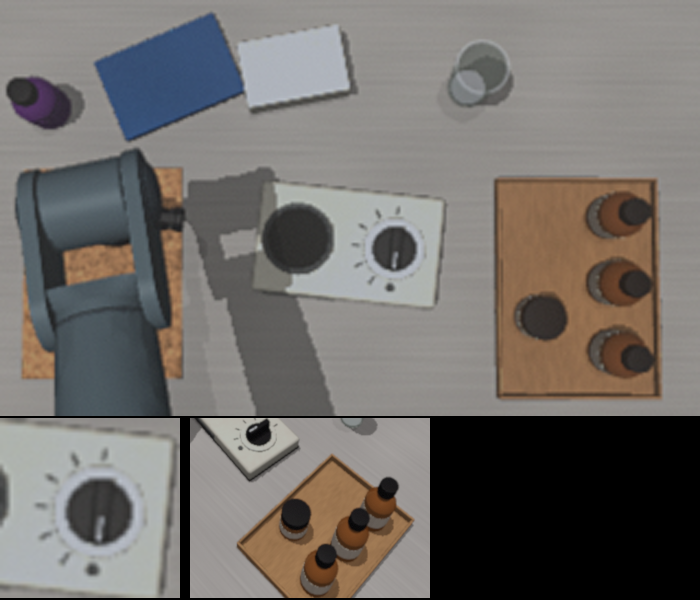

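The pointer is at the OFF mark, three bottles and the jar stand upright in the tray, the other goods are untouched, and the gripper is free. I hand the job in.

```bash
python3 -c "from h import *; print(finish_job())"
```

```text
the job is handed in; nothing more can be done
None
```

The job is handed in (no verdict came back): the three bottles were pressed at setting 3 and the single jar present at setting 5, all four stand upright in the tray, the dial is back at OFF, and the other goods are untouched.

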